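Knock the jammed gap wedge out of the electromagnet and swing in the field probe

ROBOT

A 7-joint arm with a two-finger parallel gripper is mounted at the origin on the work surface. World frame = base frame: x ahead of the robot, y to its left, z up, the work surface at z = 0. Lengths are in m, angles in rad, forces in N, time in s.
With the tool pointing down it reaches from about 0.425 to 0.875 m from the base axis. Payload 4.7 kg.
Tool frame: the origin (TCP) lies at the very end of the fingers, on their centre line; the grasp point (between the pads) lies 19 mm behind it; x points along the fingers, z is the direction in which the jaws open and shut, and the axes are right-handed (so a half turn about x gives the same grasp; the last joint's range is limited). The gripper opens to 87 mm and grips with 3 to 60 N. Pads are 19 mm wide; open, the fingers measure 117 mm over their backs; the gripper's body (75 mm by 190 mm) begins 51 mm behind the grasp point.
Start: joints at [1.18, 0.321, -0.07, 1.45, 0.023, 1.371, -0.057], TCP at [0.256, -0.597, 0.223] pointing down, gripper open.
Joint ranges: [-2.86, 2.86], [-0.3, 2.09], [-1.38, 1.24], [0.06, 2.45], [-1.56, 4.7], [0.09, 2.05], [-2.69, 2.69]. Speed limits (rad/s): [2.57, 2.57, 3.14, 3.14, 3.14, 3.14, 3.14].

INTERFACE

Orientations are given as a rotation vector (axis times angle).
In Python, from bench import telemetry, viewer, workorder gives the robot as it stands.
- The arm moves only by the shell command python3 -m creep 'ROWS' [FORCE]. ROWS is JSON, a list of rows, each an object of numbers: "fingers": the opening, from 0 (shut) to 1 (fully open); "x", "y", "z": the shift along the tool's x, y, z in units of 40 mm (1.0 is 40 mm); "twist": the turn about the tool's x in units of 5 degrees (1.0 is 5 degrees). In form: [{"fingers": .., "x": .., "y": .., "z": .., "twist": ..}, ...]. A call has 1 to 20 rows; each row is the pose to reach, as a shift and turn from the pose commanded when the call began, along the tool's axes at that moment; what a row does not reach only later rows make up. A row lasts 1/12 s, in which the tool goes at most 41.7 mm and 7.16 degrees, less where a joint would pass 70% of its speed; a pose out of reach is approached as far as the arm can. A call with a gripper value outside its range is refused whole. The fingers move at their own pace and stop on an object; FORCE is the grip in N (left out, the last holds). Time passes only in rows, so rows that repeat a pose let the fingers close. It gives the time, the measured TCP pose, the force and the opening at its end, in the units of the state.
- telemetry.get_state(): the state, without advancing time (a new reading comes with each control period).
- viewer.get_image(name): name is "scene" or "top" or "wrist"; returns a dict with "pixels" (480x640x3 uint8, red, green, blue), "z_map" (480x640 float32, m along the optical axis (not along the pixel's ray), 0 where there is no reading), "K" (3x3 intrinsics, pixels), "xyz" and "attitude" of the camera in the world. Camera axes: x right, y up, looking along -z (the intrinsics and any distortion apply to the point x, -y, -z); pixel columns grow to the right and rows downward; lengths in m; the calibration is good to about 2 mm. A picture is of the moment at which its call begins.
- workorder.close_job(): hands the job in, once; it reports no verdict.
The state is a dict: "time": time; "joint_positions": joint angles; "qd": joint speeds; "joint_torque": joint torques, N m; "position": TCP position; "tool_rot": TCP orientation; "ft_force": force on the tool from outside, world axes, zero at the start; "torque": the same for the moment, N m; "grip_width": opening from 0.0 (shut) to 1.0 (fully open).
Only numpy, scipy, OpenCV 4.12 (cv2) and the standard library are available. Lean on these libraries where they do the work, as an engineer would, in place of code of your own. Each camera call takes 0.05 s, during which the arm holds its last target.

TASK

The red wedge is jammed between the magnet's pole pieces. Hold the wooden block and knock the wedge loose with it, pushing on the thin end towards the thick end until you feel it let go, without ramming the poles with the block and without taking hold of the wedge while it is stuck. Then put the block down on the bench, lift the wedge out and set it down in the blue tray without dropping it, and swing the probe arm down until it is level with its tip in the gap; leave the other things on the bench where they are.

Things in the scene. Friction and masses are not known exactly. Their poses are not given: they have to be found in the camera images.
- magnet: Electromagnet, fixed: grey base 230 x 140 x 12 mm, U-core, two copper coils (tops 116 mm up, out to x +-103, y +-38 mm), two steel pole pieces face to face. Origin at bench level under the gap's middle; x along the poles (near to far pole), y along the gap, z up. Clamps and black lock knobs on the poles at x = +-73 mm reach 182 mm.
- wedge: Red plastic wedge, about 120 g, standing in the gap: 80 mm long (own y), 44 mm high, thin end (14 mm) at +y, thick end (27 mm) at -y; +x face straight, -x face slants 1 in 6. Lifting tab on top: 12 mm thick (x), 36 mm long (y), 30 mm high. Origin: middle of its underside. Its axes start as the magnet's, origin 4 to 10 mm from the gap's middle towards +y.
- wedge_thin_end (a point): Middle of the wedge's thin end (14 wide, 44 mm high). Pushed here to -y the wedge sticks with about 9 to 20 N and slides stiffly for 8 to 23 mm, each time different; then it lets go, the force falls below 3 N and it stands loose. 6 mm more gives good clearance. The 40 mm block meets the poles when this point is 15 mm from the gap's middle.
- wedge_tab (a point): Middle of the wedge's lifting tab, 59 mm above its underside.
- block: Tapping block of brown hardwood, 110 mm long (own x), 40 mm wide (y), 40 mm high (z), 125 g, lying loose on the bench to the left. Origin at the middle of its underside.
- tray: Blue open plastic tray, fixed to the bench on the right, 150 x 120 mm (own x, y), 30 mm high, walls and floor 4 mm thick. Origin under its middle.
- probe_arm (a joint): Angle of the field-probe arm (rad): 0 level with the tip in the gap, positive raised; starts at 1.1 to 1.5. It turns about a level pin along the magnet's x with stiff friction (0.15 N m), stays where it is left, and can go past level to -0.35.
- probe_pivot (a point): Pivot of the probe arm, 142 mm above the bench, 155 mm from the gap's middle on the magnet's -y side, on a post 50 mm wide and 160 mm high.
- probe_knob (a point): Middle of the yellow knob on the probe arm: a cross pin 18 mm thick, 22 mm long along the magnet's x, best pinched on its ends. With the arm level it lies 112 mm from the pivot towards the magnet's +y and 30 mm above it, on an 8 mm stem that stands on the rod.
- probe_tip (a point): Tip of the green probe blade (4 mm thick), 153 mm from the pivot; the arm is a 10 mm steel rod. Raised at the start, the tip stands up to 300 mm above the bench: carry things over or round it.
- brass_mass: Bystander: brass weight 50 mm across, 47 mm high, loose. Origin at the middle of its underside.
- calculator: Bystander: black calculator 80 x 170 x 18 mm, loose. Origin at the middle of its underside.
- compass: Bystander: brass compass 64 mm across, 17 mm high, loose. Origin at the middle of its underside.
- lens: Bystander: lens on a round foot, 56 mm across, 120 mm high, loose. Origin at the middle of its underside.
- beaker: Bystander: glass beaker 70 mm across, 90 mm high, loose. Origin at the middle of its underside.
- gap_middle (a point): Middle of the gap, 142 mm above the bench (fixed). Pole ends are 30 mm wide (y -15 to +15 mm), 122 to 162 mm high. The far pole (+x) is locked, at a setting that differs by up to 1.5 mm from start to start and is not reported. The near pole is drawn onto the wedge by 10 to 15 N; its face slants like the wedge; it can close 1 to 4 mm more, then meets a stop.
- stage_middle (a point): Middle of the top of the aluminium stage in the gap, on which the wedge stands: 121 mm above the bench, 84 mm wide (magnet's x), reaching to y = -60 and +52 mm from the gap's middle; open beyond its ends.
There are look-alikes about, which are no part of the job. Leave any pink look-alike of the wedge alone. There is more than one size of the block; the one meant has the size given above.

How it is judged:
On the way, in this order (a step that is already met when the one before it is completed fails the run):
1. the block, held in the gripper, bears on the wedge (contact force between block and wedge above 3 N and contact force between the fingers and block above 3 N).
2. the wedge has moved along the gap, is no longer pinched, and stands on the stage untouched by the fingers (contact force between wedge and magnet below 6 N and distance of wedge from where it was at the start of the episode above 0.006 m and contact force between the fingers and wedge below 0.5 N and z of wedge in the frame of magnet between 0.115 and 0.127 m and angle between wedge's own z axis and vertical below 0.2 rad), for 0.2 s.
3. the wedge is in the blue tray (x of wedge in the frame of tray between -0.075 and 0.075 m and y of wedge in the frame of tray between -0.06 and 0.06 m and z of wedge in the frame of tray below 0.04 m and contact force between the fingers and wedge below 0.3 N), for 0.2 s.
4. the probe arm is level (value of joint probe_arm between -0.07 and 0.07 rad), for 0.2 s.
At the end, for the whole second after the job is handed in: The wedge lies at rest in the blue tray (its origin within the tray's outline and less than 40 mm above its underside), the block lies at rest, down on the bench (origin less than 45 mm up), and the probe arm is level within 0.07 rad (4 degrees) (all of step 4 and x of wedge in the frame of tray between -0.075 and 0.075 m and y of wedge in the frame of tray between -0.06 and 0.06 m and z of wedge in the frame of tray below 0.04 m and linear speed of each of wedge, block below 0.02 m/s and height (world z) of block below 0.045 m); the robot touches nothing.
It fails at once if the gripper takes hold of or pushes the wedge itself while it is still stuck (moved less than 6 mm) (contact force between the fingers and wedge above 3 N and distance of wedge from where it was at the start of the episode below 0.006 m).
It fails at once if the block is rammed into the magnet (over 25 N) (contact force between block and magnet above 25 N).
It fails at once if the wedge falls on the bench (height (world z) of wedge below 0.05 m and (x of wedge in the frame of tray above 0.095 m or x of wedge in the frame of tray below -0.095 m or y of wedge in the frame of tray above 0.08 m or y of wedge in the frame of tray below -0.08 m)).
It fails at once if a bystander is moved more than 30 mm (distance of any of brass_mass, calculator, compass, lens, beaker from where it was at the start of the episode above 0.03 m).
It fails at once if the wedge is dropped (falls free, faster than 0.8 m/s, as from some 30 mm) (linear speed of wedge above 0.8 m/s and contact force between the fingers and wedge below 0.1 N).
It also fails if it takes over 72 s, if anything falls off the work surface, if the arm or the gripper's body presses on something with over 40 N, if the wrist force passes 120 N, or if a joint passes its speed limit or range.

## Working session

There is one attempt and no reset: what is moved stays moved. The work goes in short steps, Python scripts to look and compute and a shell command to move; the robot and the scene stay as the last step left them, time stands still between calls to the robot, and variables do not carry over. Pictures are saved under pics/ and viewed, and the job is handed in when it is done.

```bash
ls; mkdir -p pics
cat > h.py <<'E'
import numpy as np, cv2
from bench import telemetry, viewer, workorder
from scipy.spatial.transform import Rotation as R
def grab(n,save=None):
    im=viewer.get_image(n)
    if save: cv2.imwrite('pics/'+save,cv2.cvtColor(im['pixels'],cv2.COLOR_RGB2BGR))
    return im
def cam(im):
    a=np.array(im['attitude'],float)
    Rm=a if a.shape==(3,3) else R.from_rotvec(a).as_matrix()
    return np.array(im['xyz'],float),Rm,np.array(im['K'],float)
def pts(im):
    t,Rm,K=cam(im); z=im['z_map']; v,u=np.mgrid[0:480,0:640]
    p=np.stack([(u-K[0,2])/K[0,0]*z,-(v-K[1,2])/K[1,1]*z,-z],-1)
    w=p@Rm.T+t; w[z<=0]=np.nan
    return w
def ray(im,u,v,h):
    t,Rm,K=cam(im); d=Rm@np.array([(u-K[0,2])/K[0,0],-(v-K[1,2])/K[1,1],-1])
    return t+d*(h-t[2])/d[2]
E
python3 - <<'E'
from h import *
s=telemetry.get_state(); print(s)
for n in ['scene','top','wrist']:
    im=grab(n,n+'0.png'); print(n,im['xyz'],im['attitude'],im['K'],[k for k in im if k not in('pixels','z_map')])
    np.savez('pics/'+n+'0.npz',**{k:np.array(im[k]) for k in im})
E
```

```text
pics
{'time': 0.0, 'joint_positions': array([ 1.18007516,  0.32181181, -0.0700923 ,  1.45167919,  0.02263454,
        1.37079816, -0.05688121]), 'qd': array([ 1.16858435e-03,  2.78950016e-04, -1.14278689e-03, -9.47420218e-04,
        6.87781511e-04,  1.51372929e-05, -1.53156022e-03]), 'joint_torque': array([-4.76111964e-04, -4.91282523e+01, -4.04182160e-01, -3.12532461e+01,
       -6.39740657e-02,  4.36851103e-02,  1.84841238e-04]), 'position': array([ 0.25573295, -0.5969738 ,  0.22146675]), 'tool_rot': array([ 0.90698896,  1.37566834, -0.90544169]), 'ft_force': array([0.25915097, 0.46785707, 0.72197495]), 'torque': array([-0.00292974,  0.00785607, -0.04212476]), 'grip_width': 0.9980144831210769}
scene [ 1.0569479  -0.46868555  0.9830135 ] [0.65558717 0.26814147 0.75836882] [[493.5024017    0.         315.69723311]
 [  0.         493.5024017  235.69496369]
 [  0.           0.           1.        ]] ['K', 'xyz', 'attitude']
top [0.3930764  0.03832265 1.20058025] [ 0.07288107 -0.11184416 -1.5407216 ] [[513.43619005   0.         324.17333168]
 [  0.         513.43619005 236.52262166]
 [  0.           0.           1.        ]] ['K', 'xyz', 'attitude']
wrist [ 0.33081997 -0.56421289  0.3826916 ] [-0.26823954  0.178188   -1.15526077] [[418.81301215   0.         317.4825165 ]
 [  0.         418.81301215 230.60438576]
 [  0.           0.           1.        ]] ['K', 'xyz', 'attitude']
```

View pics/top0.png

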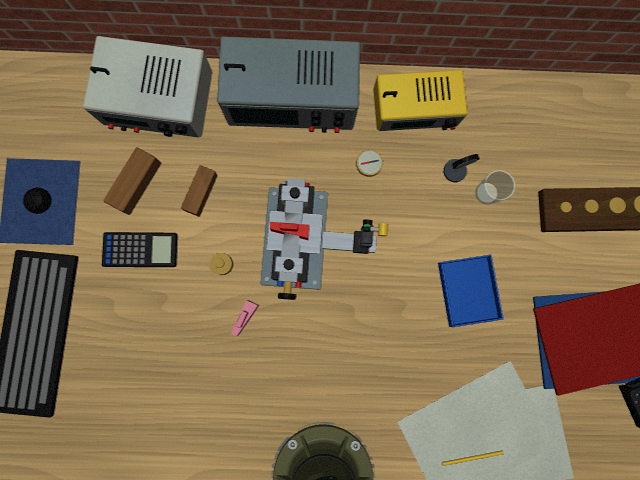

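View pics/scene0.png

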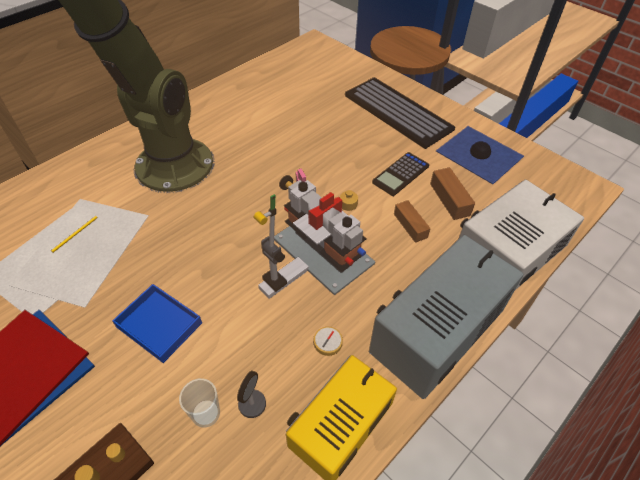

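View pics/wrist0.png

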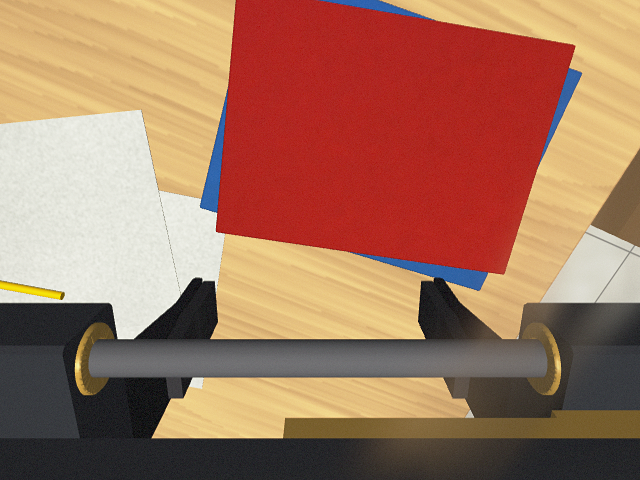

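Run:
```python
from h import *
for n,pp in [('top',[(322,470),(300,350),(470,290),(325,60),(291,230),(221,263),(596,295),(140,250),(382,229)]),('scene',[(172,165),(157,320),(325,210),(349,198),(275,212),(500,250)]),('wrist',[(320,240),(100,100),(500,400)])]:
    im=np.load(f'pics/{n}0.npz'); w=pts(im)
    for u,v in pp: print(n,u,v,w[v,u].round(3),im['pixels'][v,u])
```

```text
top 322 470 [0.063 0.006 0.166] [25 33 23]
top 300 350 [ 0.272  0.059 -0.004] [157 132  88]
top 470 290 [ 0.42  -0.335 -0.   ] [ 28  71 143]
top 325 60 [0.895 0.022 0.16 ] [24 20 20]
top 291 230 [0.526 0.081 0.179] [49  7  0]
top 221 263 [0.464 0.24  0.049] [152 124  64]
top 596 295 [ 0.416 -0.617  0.031] [113  27  19]
top 140 250 [0.491 0.433 0.013] [71 71 72]
top 382 229 [ 0.522 -0.09   0.265] [196 174  56]
scene 172 165 [ 0.061 -0.031  0.058] [90 84 56]
scene 157 320 [ 0.409 -0.323  0.003] [ 38  79 168]
scene 325 210 [0.54  0.079 0.164] [188  47  35]
scene 349 198 [0.472 0.243 0.032] [174 131  61]
scene 275 212 [ 0.53  -0.056  0.252] [55 42 32]
scene 500 250 [0.869 0.303 0.115] [175 164 155]
wrist 320 240 [ 0.219 -0.614  0.022] [178  37  33]
wrist 100 100 [ 0.255 -0.389 -0.001] [222 183 124]
wrist 500 400 [ 0.28  -0.639  0.29 ] [67 59 50]
```

Run:
```python
from h import *
s=telemetry.get_state()
Rt=R.from_rotvec(s['tool_rot']).as_matrix(); print('tool axes cols\n',Rt.round(3))
im=grab('wrist'); t,Rm,K=cam(im); print('cam in tool',(Rt.T@(t-s['position'])).round(4)); print((Rt.T@Rm).round(3))
top=np.load('pics/top0.npz')
c=cv2.cvtColor(top['pixels'],cv2.COLOR_RGB2BGR)
def crop(n,u0,v0,w,h,k):
    cv2.imwrite(n,cv2.resize(c[v0:v0+h,u0:u0+w],None,fx=k,fy=k,interpolation=cv2.INTER_CUBIC))
crop('pics/topc1.png',240,165,160,120,5)
crop('pics/topc2.png',90,140,160,120,5)
c=cv2.cvtColor(np.load('pics/scene0.npz')['pixels'],cv2.COLOR_RGB2BGR)
crop('pics/scc1.png',240,160,160,120,5)
```

```text
tool axes cols
 [[-0.001  0.919  0.394]
 [ 0.001  0.394 -0.919]
 [-1.    -0.    -0.002]]
cam in tool [-0.1612  0.0819 -0.0009]
[[-0.001  0.299 -0.954]
 [ 0.001  0.954  0.299]
 [ 1.    -0.001 -0.001]]
```

View pics/topc1.png

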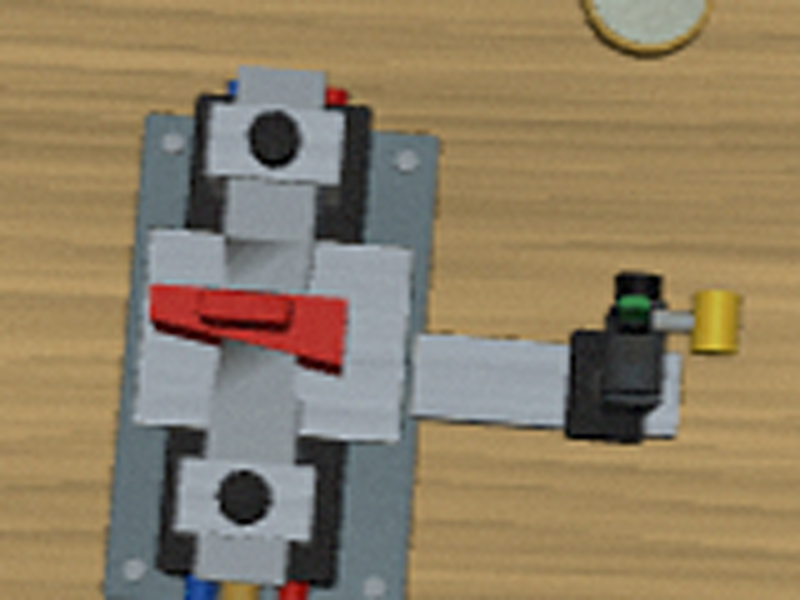

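View pics/scc1.png

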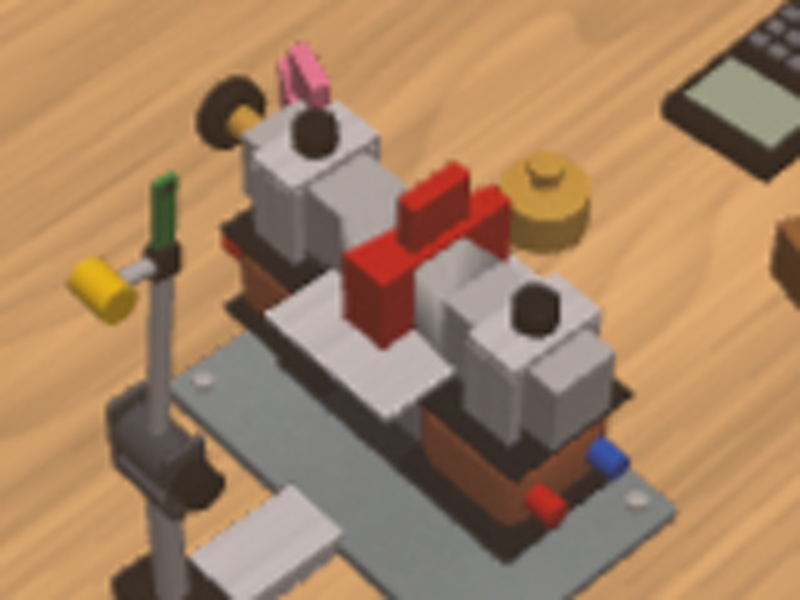

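View pics/topc2.png

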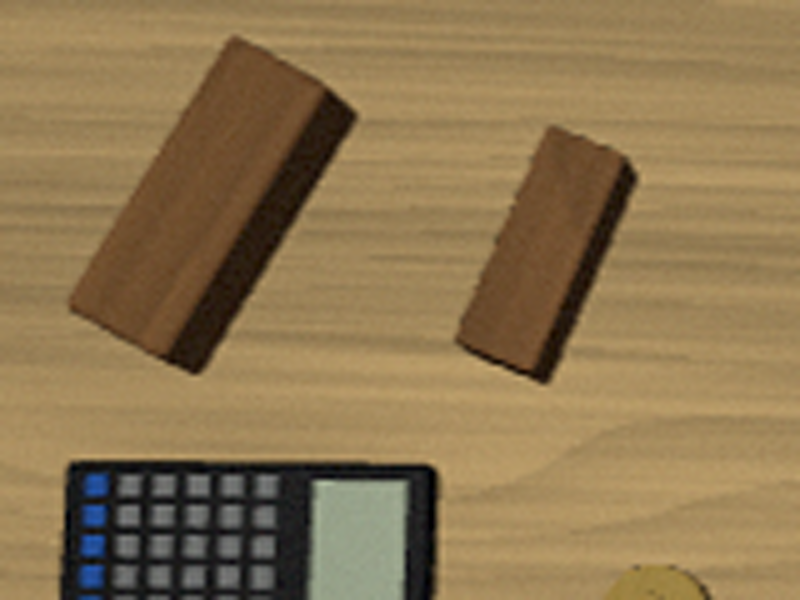

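Run:
```python
from h import *
top=np.load('pics/top0.npz'); w=pts(top); sc=np.load('pics/scene0.npz'); ws=pts(sc)
B=[ray(top,240+u/5-.4,165+v/5-.4,.014)[:2] for u,v in[(172,143),(406,160),(134,569),(375,587)]]
B=np.array(B); print('bolts',B.round(4),'mean',B.mean(0).round(4))
print('yaw from bolts deg', [np.degrees(np.arctan2(*(d[::-1]))).round(2) for d in (B[0]-B[2],B[1]-B[3])],[np.degrees(np.arctan2(-d[0],d[1])).round(2) for d in (B[0]-B[1],B[2]-B[3])])
# blocks
hsv=cv2.cvtColor(top['pixels'],cv2.COLOR_RGB2HSV)
for nm,u0,v0,u1,v1 in [('big',100,140,165,220),('small',175,160,222,222)]:
    sub=w[v0:v1,u0:u1]; z=sub[...,2]
    zt=np.nanpercentile(z,95)
    m=(z>zt-.006).astype(np.uint8)
    m=(z>np.nanmax(z)*.75).astype(np.uint8)
    p=sub[m>0]; r=cv2.minAreaRect(p[:,:2].astype(np.float32)*1000); print(nm,'ztop',np.nanmedian(p[:,2]).round(4),r)
print('table z',np.nanmedian(w[330:350,280:320,2]))
# yellow knob, green tip
for nm,im,ww in(('top',top,w),('scene',sc,ws)):
    hsv=cv2.cvtColor(im['pixels'],cv2.COLOR_RGB2HSV)
    for col,lo,hi in(('yel',(22,150,100),(32,255,255)),('grn',(45,80,40),(80,255,255)),('red',(0,180,90),(6,255,255)),('blue',(102,150,80),(120,255,255))):
        m=cv2.inRange(hsv,lo,hi)
        n,l,st,ce=cv2.connectedComponentsWithStats(m)
        for i in range(1,n):
            if st[i,4]>25:
                q=ww[l==i]; print(nm,col,st[i],ce[i].round(1),np.nanmedian(q,0).round(4),np.nanmax(q[:,2]).round(3))
```

```text
bolts [[0.633  0.131 ]
 [0.6284 0.021 ]
 [0.4334 0.1408]
 [0.4282 0.0299]] mean [0.5308 0.0807]
yaw from bolts deg [np.float64(-2.83), np.float64(-2.52)] [np.float64(-2.41), np.float64(-2.7)]
big ztop 0.052 ((648.6353149414062, 455.8724060058594), (55.264617919921875, 145.06590270996094), 62.69804382324219)
small ztop 0.0394 ((632.035400390625, 303.3512268066406), (40.946720123291016, 110.05728912353516), 69.74951934814453)
table z -0.0004406976041468891
top yel [ 377   70   91   50 3670] [421.3  95. ] [ 0.8536 -0.1969  0.0875] 0.108
top yel [634 196   6  12  27] [637.2 201.4] [ 0.6282 -0.6926  0.0778] 0.081
top yel [609 198  16  15 102] [616.7 205. ] [ 0.619  -0.6489  0.0713] 0.076
top yel [585 200  13  12  68] [591.4 205.4] [ 0.6177 -0.5942  0.066 ] 0.071
top yel [561 202  10  10  39] [565.3 206.5] [ 0.6151 -0.5354  0.0605] 0.064
top yel [378 223  10  13 109] [382.7 228.8] [ 0.5219 -0.0914  0.2639] 0.271
top yel [211 264  10  10  29] [214.9 268.9] [0.4509 0.2565 0.0287] 0.047
top yel [442 451  61  15 209] [472.3 457.6] [ 0.0459 -0.3345  0.009 ] 0.015
top grn [363 224   7   5  26] [
[... 839 characters left out ...]
95   4  15  47] [272.4 202.4] [ 0.5268 -0.0575  0.2779] 0.298
scene red [309 193  33  35 396] [326.1 206.4] [0.5391 0.0834 0.1657] 0.198
scene red [345 257   8   8  42] [348.7 260.3] [0.6395 0.0565 0.0906] 0.094
scene red [   0  311   88  131 6086] [ 30.5 366.5] [ 0.3397 -0.5702  0.0242] 0.031
scene blue [ 515   74   63   63 1756] [545.2 103.8] [ 0.4112  1.7976 -0.4621] -0.44
scene blue [500 114  11  13  64] [505.7 120.9] [ 0.3449  1.5023 -0.4595] -0.271
scene blue [ 113  285   86   78 3382] [155.5 322.9] [ 0.4151 -0.3314  0.0051] 0.035
scene blue [ 34 311  27  22 114] [ 44.5 319.2] [ 0.2339 -0.5019  0.0125] 0.017
scene blue [ 19 358  74  70 553] [ 64.1 384.6] [ 0.4106 -0.5363  0.0116] 0.017
```

```bash
cat >> h.py <<'E'
M0=np.array([.5308,.0807,0]); MY=np.radians(-2.6)
RM=R.from_euler('z',MY).as_matrix()
def mag(p): return M0+RM@np.array(p,float)
def plan(target,jaw=None):
    s=telemetry.get_state(); Rt=R.from_rotvec(s['tool_rot']).as_matrix()
    d=Rt.T@(np.array(target)-s['position'])/.04
    cur=np.degrees(np.arctan2(Rt[1,2],Rt[0,2])); tw=0
    if jaw is not None: tw=-((jaw-cur+180)%360-180)/5
    print('pos',s['position'].round(4),'jaw',cur.round(2),'xyz units',d.round(3),'twist',round(tw,2),'F',s['ft_force'].round(1),'g',round(s['grip_width'],3),'t',round(s['time'],2))
E
python3 -m creep '[{"fingers":1,"x":-1,"y":0,"z":0,"twist":0},{"fingers":1,"x":-2,"y":0,"z":0,"twist":0},{"fingers":1,"x":-3,"y":0,"z":0,"twist":0},{"fingers":1,"x":-3.5,"y":0,"z":0,"twist":0}]'
python3 - <<'E'
from h import *
plan([.632,.3034,.36],69.7)
E
```

```text
time: 0.53
position: [0.2564, -0.5983, 0.3682]
tool_rot: [0.902, 1.368, -0.908]
ft_force: [-0.5, 0.0, 0.6]
grip_width: 0.998
pos [ 0.2564 -0.5983  0.3682] jaw -66.81 xyz units [  0.095  17.509 -17.025] twist -27.3 F [-0.5  0.   0.6] g 0.998 t 0.53
```

```bash
python3 -m creep '[{"fingers":1,"x":0.1,"y":17.5,"z":-17,"twist":-27.3},{"fingers":1,"x":0.1,"y":17.5,"z":-17,"twist":-27.3},{"fingers":1,"x":0.1,"y":17.5,"z":-17,"twist":-27.3},{"fingers":1,"x":0.1,"y":17.5,"z":-17,"twist":-27.3},{"fingers":1,"x":0.1,"y":17.5,"z":-17,"twist":-27.3},{"fingers":1,"x":0.1,"y":17.5,"z":-17,"twist":-27.3},{"fingers":1,"x":0.1,"y":17.5,"z":-17,"twist":-27.3},{"fingers":1,"x":0.1,"y":17.5,"z":-17,"twist":-27.3},{"fingers":1,"x":0.1,"y":17.5,"z":-17,"twist":-27.3},{"fingers":1,"x":0.1,"y":17.5,"z":-17,"twist":-27.3},{"fingers":1,"x":0.1,"y":17.5,"z":-17,"twist":-27.3},{"fingers":1,"x":0.1,"y":17.5,"z":-17,"twist":-27.3},{"fingers":1,"x":0.1,"y":17.5,"z":-17,"twist":-27.3},{"fingers":1,"x":0.1,"y":17.5,"z":-17,"twist":-27.3},{"fingers":1,"x":0.1,"y":17.5,"z":-17,"twist":-27.3},{"fingers":1,"x":0.1,"y":17.5,"z":-17,"twist":-27.3},{"fingers":1,"x":0.1,"y":17.5,"z":-17,"twist":-27.3},{"fingers":1,"x":0.1,"y":17.5,"z":-17,"twist":-27.3},{"fingers":1,"x":0.1,"y":17.5,"z":-17,"twist":-27.3},{"fingers":1,"x":0.1,"y":17.5,"z":-17,"twist":-27.3}]'
python3 - <<'E'
from h import *
plan([.632,.3034,.20],69.7)
E
```

```text
time: 2.2
position: [0.5773, 0.1731, 0.3592]
tool_rot: [-0.948, 1.355, 0.947]
ft_force: [0.7, -1.9, 0.9]
grip_width: 0.999
pos [0.5773 0.1731 0.3592] jaw 69.93 xyz units [ 3.979 -0.165  3.53 ] twist 0.05 F [ 0.7 -1.9  0.9] g 0.999 t 2.2
```

Next, above the block at z 0.20, then look with the wrist camera.

```bash
python3 -m creep '[{"fingers":1,"x":0.5,"y":-0.1,"z":1,"twist":0},{"fingers":1,"x":1,"y":-0.16,"z":2,"twist":0},{"fingers":1,"x":1.8,"y":-0.16,"z":3,"twist":0},{"fingers":1,"x":2.8,"y":-0.16,"z":3.53,"twist":0},{"fingers":1,"x":3.7,"y":-0.16,"z":3.53,"twist":0},{"fingers":1,"x":3.97,"y":-0.16,"z":3.53,"twist":0},{"fingers":1,"x":3.97,"y":-0.16,"z":3.53,"twist":0},{"fingers":1,"x":3.97,"y":-0.16,"z":3.53,"twist":0}]'
python3 - <<'E'
from h import *
im=grab('wrist','w1.png'); w=pts(im)
z=w[...,2]; m=(z>.03)&(z<.046)
n,l,st,ce=cv2.connectedComponentsWithStats(m.astype(np.uint8))
for i in range(1,n):
    if st[i,4]>800:
        p=w[l==i]; print(st[i],np.median(p[:,2]),cv2.minAreaRect(p[:,:2].astype(np.float32)*1000))
plan([.632,.3034,.003],69.7)
E
```

```text
time: 2.87
position: [0.6313, 0.3012, 0.1991]
tool_rot: [-0.944, 1.359, 0.945]
ft_force: [-0.0, 0.3, 0.9]
grip_width: 0.996
[ 461   56   55  192 1604] 0.03830052024260949 ((635.4491577148438, 435.95013427734375), (4.322201251983643, 143.5616455078125), 61.78798294067383)
[ 298  137   53  135 6710] 0.03879737114158466 ((631.1691284179688, 306.2572326660156), (40.02334213256836, 109.18427276611328), 70.04208374023438)
[   9  141   49   74 1057] 0.038043451534333306 ((530.96923828125, 101.90233612060547), (3.303844690322876, 58.86075973510742), 86.78016662597656)
[ 530  272  110   31 1122] 0.035682792165084076 ((774.439697265625, 491.30078125), (91.73627471923828, 11.61131763458252), 83.79962158203125)
[ 157  387  184   51 1716] 0.03701743823501011 ((793.8167724609375, 166.4518280029297), (179.58433532714844, 35.14866256713867), 78.09286499023438)
pos [0.6323 0.3016 0.2015] jaw 69.65 xyz units [4.962 0.026 0.038] twist -0.01 F [ 0.2 -0.2  0.6] g 1.002 t 2.92
```

View pics/w1.png

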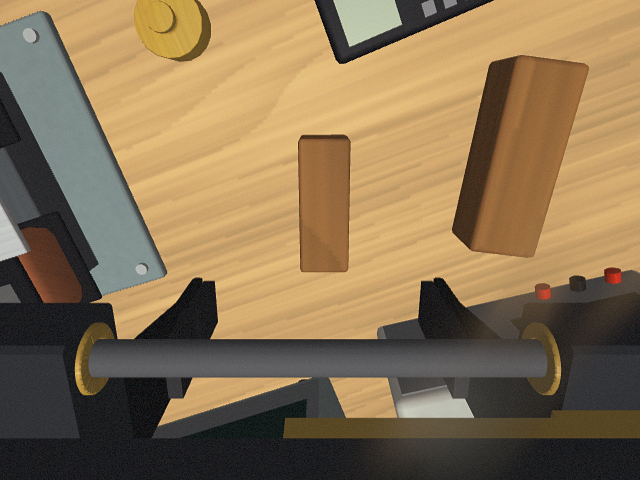

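Run:
```python
from h import *
for f in('top0','scene0'):
    w=pts(np.load(f'pics/{f}.npz')).reshape(-1,3)
    w=w[(w[:,2]>.065)&(w[:,2]<.3)&(abs(w[:,1]-.30)<.22)&(w[:,0]>.6)]
    w=w[(abs(w[:,1]-.3)<.15)]
    for y in np.arange(.15,.45,.05):
        q=w[abs(w[:,1]-y)<.02]; print(f,y.round(2),q[:,0].min().round(3) if len(q) else None)
plan([.6315,.3048,.003],69.7)
```

```text
top0 0.15 0.79
top0 0.2 0.789
top0 0.25 0.791
top0 0.3 0.762
top0 0.35 0.749
top0 0.4 0.755
top0 0.45 0.772
scene0 0.15 0.794
scene0 0.2 0.794
scene0 0.25 0.796
scene0 0.3 0.763
scene0 0.35 0.752
scene0 0.4 0.756
scene0 0.45 0.776
pos [0.6323 0.3016 0.2015] jaw 69.65 xyz units [4.962 0.05  0.066] twist -0.01 F [ 0.2 -0.2  0.6] g 1.002 t 2.92
```

```bash
python3 -m creep '[{"fingers":1,"x":0.9,"y":0.05,"z":0.07,"twist":0},{"fingers":0.8,"x":1.8,"y":0.05,"z":0.07,"twist":0},{"fingers":0.8,"x":2.7,"y":0.05,"z":0.07,"twist":0},{"fingers":0.8,"x":3.6,"y":0.05,"z":0.07,"twist":0},{"fingers":0.8,"x":4.3,"y":0.05,"z":0.07,"twist":0},{"fingers":0.8,"x":4.7,"y":0.05,"z":0.07,"twist":0},{"fingers":0.8,"x":4.9,"y":0.05,"z":0.07,"twist":0},{"fingers":0.8,"x":4.9,"y":0.05,"z":0.07,"twist":0},{"fingers":0.8,"x":4.9,"y":0.05,"z":0.07,"twist":0}]' 45
python3 -m creep '[{"fingers":0.3,"x":0,"y":0,"z":0,"twist":0},{"fingers":0.3,"x":0,"y":0,"z":0,"twist":0},{"fingers":0.3,"x":0,"y":0,"z":0,"twist":0},{"fingers":0.3,"x":0,"y":0,"z":0,"twist":0},{"fingers":0.3,"x":0,"y":0,"z":0,"twist":0},{"fingers":0.3,"x":0,"y":0,"z":0,"twist":0}]' 45
```

```text
time: 3.67
position: [0.6324, 0.3058, 0.0068]
tool_rot: [-0.944, 1.353, 0.943]
ft_force: [-0.1, -0.1, 0.2]
grip_width: 0.804
time: 4.17
position: [0.6311, 0.3055, 0.0047]
tool_rot: [-0.944, 1.355, 0.944]
ft_force: [0.4, 0.6, 0.9]
grip_width: 0.458
```

Run:
```python
from h import *
for f in('top0','scene0'):
    im=np.load(f'pics/{f}.npz'); w=pts(im); hsv=cv2.cvtColor(im['pixels'],cv2.COLOR_RGB2HSV)
    m=(cv2.inRange(hsv,(0,150,60),(8,255,255))>0)&(w[...,2]>.115)&(abs(w[...,1]-.08)<.08)
    q=(w[m]-M0)@RM; print(f,len(q))
    b=q[(q[:,2]>.158)&(q[:,2]<.172)]; print('body top z',np.median(b[:,2]),'y',b[:,1].min().round(4),b[:,1].max().round(4))
    for y in(-.03,-.02,0.,.02,.03,.04):
        c=b[abs(b[:,1]-y)<.005]; print(y,c[:,0].min().round(4),c[:,0].max().round(4)) if len(c) else 0
    c=q[q[:,2]>.185]; print('tab',c.min(0).round(4),c.max(0).round(4))
plan(mag([0,.13,.25]),-2.6)
```

```text
top0 378
body top z 0.1645313547503262 y -0.0335 0.0452
-0.03 -0.0151 0.0099
-0.02 -0.0137 0.0107
0.0 -0.0094 -0.0047
0.02 -0.0071 -0.003
0.03 -0.0051 0.0108
0.04 -0.0042 0.0108
tab [-0.0047 -0.012   0.1897] [0.0071 0.0224 0.2013]
scene0 891
body top z 0.16506166573289605 y -0.0408 0.0486
-0.03 -0.0137 0.7294
-0.02 -0.0108 0.7287
0.0 0.006 0.7275
0.02 0.0069 0.0137
0.03 0.0026 0.0134
0.04 -0.0024 0.0147
tab [-0.003  -0.0475  0.1852] [0.7298 0.0271 0.2079]
pos [0.6311 0.3055 0.0047] jaw 69.7 xyz units [-6.135  1.386 -3.039] twist 14.46 F [0.4 0.6 0.9] g 0.458 t 4.17
```

```bash
python3 -m creep '[{"fingers":0.3,"x":-0.5,"y":0,"z":0,"twist":0},{"fingers":0.3,"x":-1.3,"y":0,"z":0,"twist":0},{"fingers":0.3,"x":-2.2,"y":0,"z":0,"twist":0},{"fingers":0.3,"x":-3.2,"y":0,"z":0,"twist":1},{"fingers":0.3,"x":-4.2,"y":0.3,"z":-0.5,"twist":2},{"fingers":0.3,"x":-5.2,"y":0.5,"z":-1,"twist":3.2},{"fingers":0.3,"x":-6.1,"y":0.8,"z":-1.5,"twist":4.6},{"fingers":0.3,"x":-6.1,"y":1.1,"z":-2.2,"twist":6},{"fingers":0.3,"x":-6.1,"y":1.39,"z":-3.04,"twist":7.4},{"fingers":0.3,"x":-6.1,"y":1.39,"z":-3.04,"twist":8.8},{"fingers":0.3,"x":-6.1,"y":1.39,"z":-3.04,"twist":10.2},{"fingers":0.3,"x":-6.1,"y":1.39,"z":-3.04,"twist":11.6},{"fingers":0.3,"x":-6.1,"y":1.39,"z":-3.04,"twist":13},{"fingers":0.3,"x":-6.1,"y":1.39,"z":-3.04,"twist":14},{"fingers":0.3,"x":-6.1,"y":1.39,"z":-3.04,"twist":14.46},{"fingers":0.3,"x":-6.1,"y":1.39,"z":-3.04,"twist":14.46},{"fingers":0.3,"x":-6.1,"y":1.39,"z":-3.04,"twist":14.46}]' 45
python3 - <<'E'
from h import *
plan(mag([0.003,.125,.129]),-2.6)
im=grab('top','t2.png'); w=pts(im); q=(w-M0)@RM
c=cv2.cvtColor(im['pixels'],cv2.COLOR_RGB2BGR); cv2.imwrite('pics/t2c.png',cv2.resize(c[150:310,180:390],None,fx=3.5,fy=3.5))
hsv=cv2.cvtColor(im['pixels'],cv2.COLOR_RGB2HSV)
im=grab('wrist','w2.png')
im=grab('scene','s2.png')
E
```

```text
time: 5.58
position: [0.5361, 0.2104, 0.248]
tool_rot: [0.034, 1.571, -0.035]
ft_force: [-0.1, 0.2, -0.7]
grip_width: 0.451
pos [0.5361 0.2104 0.248 ] jaw -2.51 xyz units [ 2.976 -0.12   0.091] twist 0.02 F [-0.1  0.2 -0.7] g 0.451 t 5.58
```

View pics/s2.png

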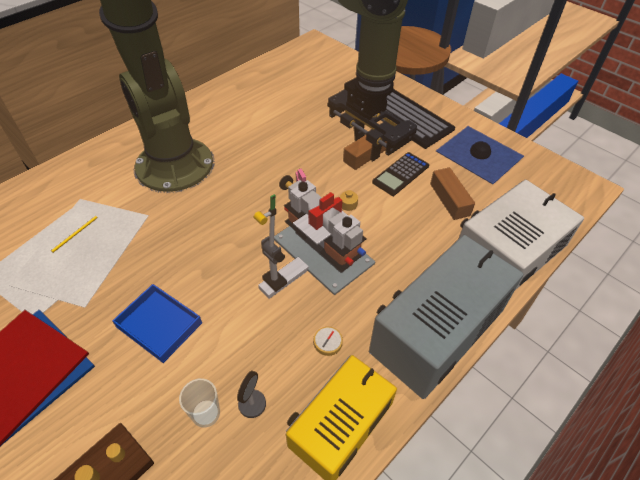

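View pics/t2c.png

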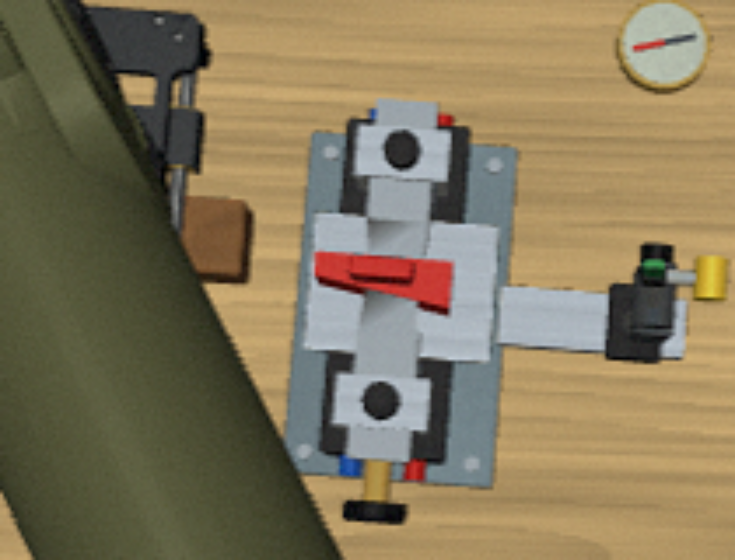

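View pics/w2.png

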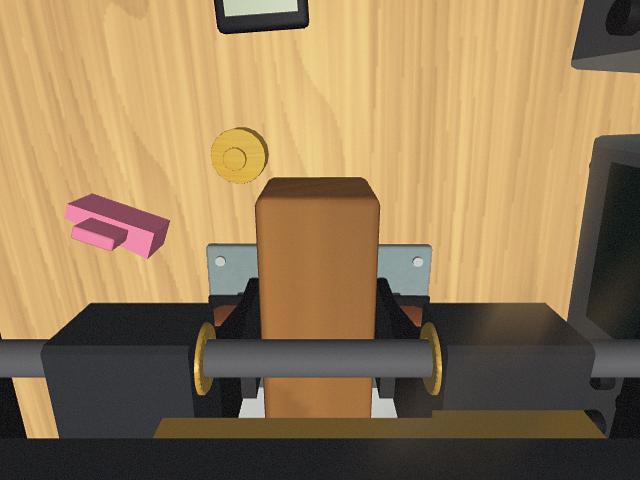

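Run:
```python
from h import *
s=telemetry.get_state(); tp=(s['position']-M0)@RM; print('tcp mag',tp.round(4))
for n in('top','scene'):
    im=grab(n); w=(pts(im)-M0)@RM
    hsv=cv2.cvtColor(im['pixels'],cv2.COLOR_RGB2HSV)
    m=(cv2.inRange(hsv,(3,70,30),(18,200,200))>0)&(abs(w[...,0]-tp[0])<.03)&(abs(w[...,1]-tp[1]+.03)<.06)&(w[...,2]>.2)
    q=w[m]; print(n,len(q),'min',np.percentile(q,2,0).round(4),'max',np.percentile(q,98,0).round(4), 'minmax',q.min(0).round(4),q.max(0).round(4))
    m=(w[...,0]>.06)&(w[...,0]<.09)&(abs(w[...,1])<.01)&(w[...,2]>.165)&(w[...,2]<.2); print('knob',w[m].max(0).round(4) if m.any() else 0)
```

```text
tcp mag [-0.0004  0.1299  0.2481]
top 447 min [-0.0211  0.0715  0.2505] max [0.0184 0.1021 0.4127] minmax [-0.0265  0.0631  0.2457] [0.0294 0.1036 0.6278]
knob [0.0881 0.0098 0.1865]
scene 2118 min [-0.0287  0.0746  0.25  ] max [0.0287 0.1515 0.457 ] minmax [-0.0303  0.0727  0.2438] [0.0296 0.1596 0.5834]
knob [0.0898 0.0098 0.1847]
```

```bash
python3 -m creep '[{"fingers":0.3,"x":0.9,"y":-0.1,"z":0.09,"twist":0},{"fingers":0.3,"x":1.8,"y":-0.2,"z":0.09,"twist":0},{"fingers":0.3,"x":2.5,"y":-0.3,"z":0.09,"twist":0},{"fingers":0.3,"x":2.97,"y":-0.3,"z":0.09,"twist":0},{"fingers":0.3,"x":2.97,"y":-0.3,"z":0.09,"twist":0},{"fingers":0.3,"x":2.97,"y":-0.3,"z":0.09,"twist":0},{"fingers":0.3,"x":2.97,"y":-0.3,"z":0.09,"twist":0}]' 60
python3 - <<'E'
from h import *
plan(mag([0.003,.105,.129]),-2.6)
for n in('scene','top'):
    im=grab(n,n+'3.png'); c=cv2.imread('pics/'+n+'3.png')
    cv2.imwrite('pics/'+n+'3c.png',cv2.resize(c[150:270,240:400] if n=='scene' else c[170:290,220:380],None,fx=5,fy=5))
E
```

```text
time: 6.42
position: [0.5405, 0.1991, 0.1311]
tool_rot: [0.036, 1.568, -0.034]
ft_force: [0.7, -0.1, -1.0]
grip_width: 0.454
pos [0.5405 0.1991 0.1311] jaw -2.58 xyz units [ 0.053 -0.342 -0.033] twist 0.0 F [ 0.7 -0.1 -1. ] g 0.454 t 6.42
```

View pics/scene3c.png

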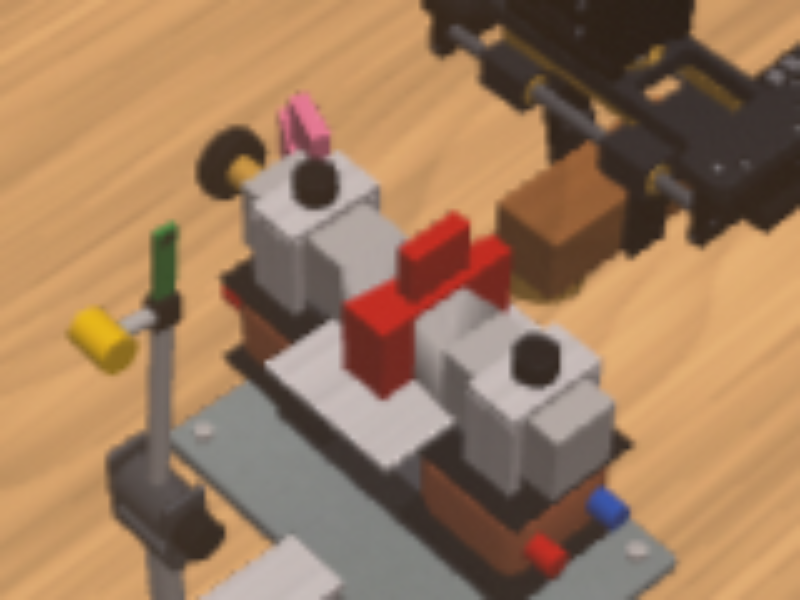

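View pics/top3c.png

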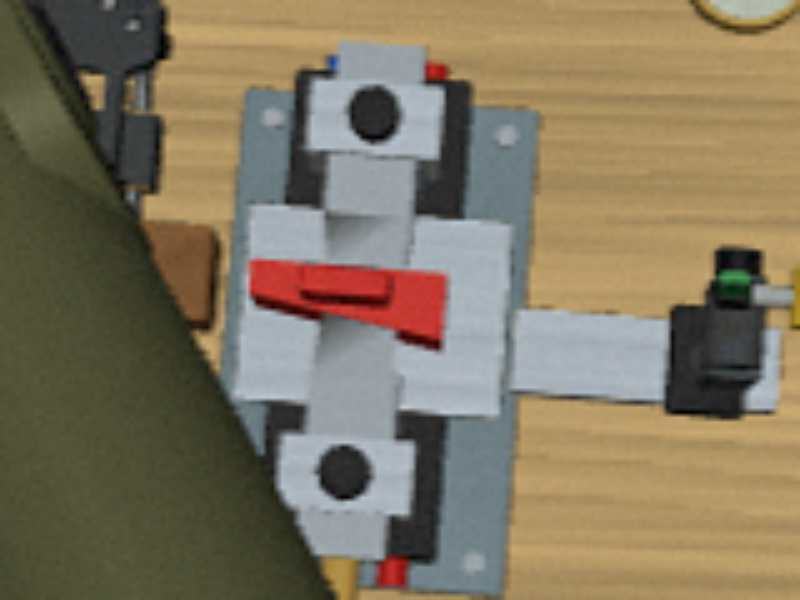

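```bash
python3 -m creep '[{"fingers":0.3,"x":0.04,"y":-0.08,"z":0,"twist":0},{"fingers":0.3,"x":0.04,"y":-0.16,"z":0,"twist":0},{"fingers":0.3,"x":0.04,"y":-0.24,"z":0,"twist":0},{"fingers":0.3,"x":0.04,"y":-0.3,"z":0,"twist":0},{"fingers":0.3,"x":0.04,"y":-0.3,"z":0,"twist":0},{"fingers":0.3,"x":0.04,"y":-0.3,"z":0,"twist":0}]' 60
python3 -m creep '[{"fingers":0.3,"x":0,"y":-0.03,"z":0,"twist":0},{"fingers":0.3,"x":0,"y":-0.06,"z":0,"twist":0},{"fingers":0.3,"x":0,"y":-0.06,"z":0,"twist":0}]' 60
python3 -m creep '[{"fingers":0.3,"x":0,"y":-0.03,"z":0,"twist":0},{"fingers":0.3,"x":0,"y":-0.06,"z":0,"twist":0},{"fingers":0.3,"x":0,"y":-0.06,"z":0,"twist":0}]' 60
```

```text
time: 7.02
position: [0.5391, 0.1859, 0.128]
tool_rot: [0.036, 1.57, -0.036]
ft_force: [0.8, 0.2, -2.1]
grip_width: 0.455
time: 7.27
position: [0.5388, 0.1838, 0.1278]
tool_rot: [0.036, 1.571, -0.036]
ft_force: [-1.5, 0.0, -1.3]
grip_width: 0.453
time: 7.52
position: [0.5387, 0.1839, 0.1281]
tool_rot: [0.037, 1.57, -0.032]
ft_force: [1.4, 4.3, -3.1]
grip_width: 0.458
```

```bash
for i in 1; do :; done
python3 -m creep '[{"fingers":0.3,"x":0,"y":-0.03,"z":0,"twist":0},{"fingers":0.3,"x":0,"y":-0.05,"z":0,"twist":0}]' 60
python3 -m creep '[{"fingers":0.3,"x":0,"y":-0.03,"z":0,"twist":0},{"fingers":0.3,"x":0,"y":-0.05,"z":0,"twist":0}]' 60
python3 -m creep '[{"fingers":0.3,"x":0,"y":-0.03,"z":0,"twist":0},{"fingers":0.3,"x":0,"y":-0.05,"z":0,"twist":0}]' 60
```

```text
time: 7.68
position: [0.5387, 0.1838, 0.1283]
tool_rot: [0.038, 1.569, -0.029]
ft_force: [1.2, 8.7, -3.6]
grip_width: 0.452
time: 7.85
position: [0.5386, 0.1835, 0.1288]
tool_rot: [0.039, 1.568, -0.026]
ft_force: [1.7, 11.3, -1.2]
grip_width: 0.457
time: 8.02
position: [0.5385, 0.1821, 0.1291]
tool_rot: [0.039, 1.568, -0.025]
ft_force: [1.5, 12.0, -1.7]
grip_width: 0.457
```

```bash
python3 -m creep '[{"fingers":0.3,"x":0,"y":-0.03,"z":0,"twist":0},{"fingers":0.3,"x":0,"y":-0.05,"z":0,"twist":0},{"fingers":0.3,"x":0,"y":-0.05,"z":0,"twist":0}]' 60
python3 -m creep '[{"fingers":0.3,"x":0,"y":-0.03,"z":0,"twist":0},{"fingers":0.3,"x":0,"y":-0.05,"z":0,"twist":0},{"fingers":0.3,"x":0,"y":-0.05,"z":0,"twist":0}]' 60
python3 -m creep '[{"fingers":0.3,"x":0,"y":-0.03,"z":0,"twist":0},{"fingers":0.3,"x":0,"y":-0.05,"z":0,"twist":0},{"fingers":0.3,"x":0,"y":-0.05,"z":0,"twist":0}]' 60
```

```text
time: 8.27
position: [0.5384, 0.1795, 0.129]
tool_rot: [0.039, 1.568, -0.026]
ft_force: [0.4, 10.4, -1.5]
grip_width: 0.452
time: 8.52
position: [0.5383, 0.1772, 0.129]
tool_rot: [0.039, 1.568, -0.027]
ft_force: [0.5, 10.5, -0.1]
grip_width: 0.457
time: 8.77
position: [0.5382, 0.1749, 0.1289]
tool_rot: [0.039, 1.569, -0.027]
ft_force: [0.6, 9.7, -1.2]
grip_width: 0.453
```

```bash
python3 -m creep '[{"fingers":0.3,"x":0,"y":-0.03,"z":0,"twist":0},{"fingers":0.3,"x":0,"y":-0.05,"z":0,"twist":0},{"fingers":0.3,"x":0,"y":-0.05,"z":0,"twist":0}]' 60
python3 -m creep '[{"fingers":0.3,"x":0,"y":-0.03,"z":0,"twist":0},{"fingers":0.3,"x":0,"y":-0.05,"z":0,"twist":0},{"fingers":0.3,"x":0,"y":-0.05,"z":0,"twist":0}]' 60
```

```text
time: 9.02
position: [0.5379, 0.1682, 0.1281]
tool_rot: [0.035, 1.57, -0.035]
ft_force: [-0.2, 1.1, -0.1]
grip_width: 0.455
time: 9.27
position: [0.5381, 0.1651, 0.128]
tool_rot: [0.036, 1.571, -0.036]
ft_force: [0.0, 2.5, -0.0]
grip_width: 0.451
```

```bash
python3 -m creep '[{"fingers":0.3,"x":0,"y":-0.03,"z":0,"twist":0},{"fingers":0.3,"x":0,"y":-0.05,"z":0,"twist":0},{"fingers":0.3,"x":0,"y":-0.05,"z":0,"twist":0}]' 60
python3 -m creep '[{"fingers":0.3,"x":0,"y":0.3,"z":0,"twist":0},{"fingers":0.3,"x":0,"y":0.8,"z":0,"twist":0},{"fingers":0.3,"x":0,"y":1.2,"z":0,"twist":0},{"fingers":0.3,"x":0,"y":1.2,"z":0,"twist":0},{"fingers":0.3,"x":0,"y":1.2,"z":0,"twist":0},{"fingers":0.3,"x":0,"y":1.2,"z":0,"twist":0}]' 60
python3 - <<'E'
from h import *
for n in('scene','top'):
    im=grab(n,n+'4.png'); c=cv2.imread('pics/'+n+'4.png')
    cv2.imwrite('pics/'+n+'4c.png',cv2.resize(c[150:270,240:400] if n=='scene' else c[170:290,220:380],None,fx=5,fy=5))
    w=(pts(im)-M0)@RM; hsv=cv2.cvtColor(im['pixels'],cv2.COLOR_RGB2HSV)
    m=(cv2.inRange(hsv,(0,150,60),(8,255,255))>0)&(w[...,2]>.115)&(w[...,2]<.215)&(abs(w[...,1])<.08)&(abs(w[...,0])<.04)
    q=w[m]; b=q[(q[:,2]>.158)&(q[:,2]<.172)]; t=q[q[:,2]>.187]
    print(n,'body',np.percentile(b,[1,99],axis=0).round(4).tolist(),'tab',np.percentile(t,[2,98],axis=0).round(4).tolist())
plan([.632,.3034,.2],69.7)
E
```

```text
time: 9.52
position: [0.538, 0.1631, 0.1279]
tool_rot: [0.036, 1.571, -0.036]
ft_force: [0.1, 1.0, 0.5]
grip_width: 0.454
time: 10.02
position: [0.5401, 0.2107, 0.1275]
tool_rot: [0.035, 1.571, -0.037]
ft_force: [-0.7, -0.1, -0.4]
grip_width: 0.455
scene body [[-0.0136, -0.0533, 0.159], [0.0141, 0.0268, 0.1716]] tab [[-0.0016, -0.0302, 0.1873], [0.0098, 0.0034, 0.1982]]
top body [[-0.014, -0.0534, 0.1593], [0.0105, 0.0235, 0.17]] tab [[-0.0047, -0.0333, 0.1908], [0.0064, 0.0005, 0.1978]]
pos [0.5403 0.2101 0.1276] jaw -2.69 xyz units [-1.814  2.435  2.18 ] twist -14.48 F [ 1.6 -0.3 -1.3] g 0.453 t 10.12
```

View pics/scene4c.png

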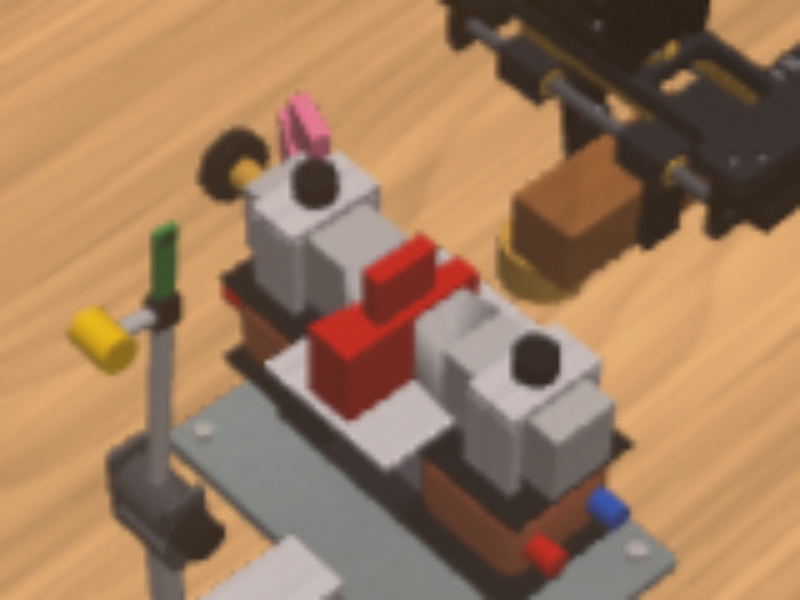

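View pics/top4c.png

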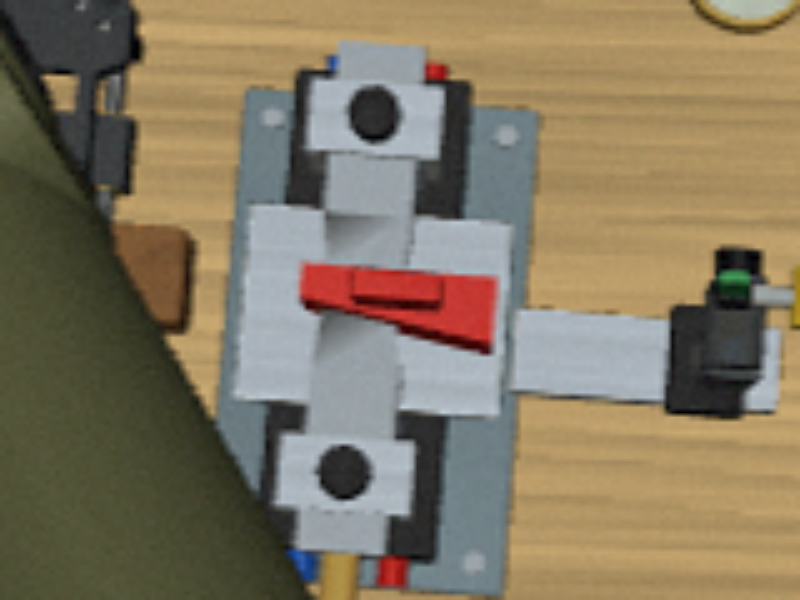

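```bash
python3 -m creep '[{"fingers":0.3,"x":-0.7,"y":0.3,"z":0.3,"twist":0},{"fingers":0.3,"x":-1.4,"y":0.8,"z":0.8,"twist":-1.4},{"fingers":0.3,"x":-1.8,"y":1.4,"z":1.3,"twist":-2.8},{"fingers":0.3,"x":-1.8,"y":2,"z":1.8,"twist":-4.2},{"fingers":0.3,"x":-1.8,"y":2.43,"z":2.18,"twist":-5.6},{"fingers":0.3,"x":-1.8,"y":2.43,"z":2.18,"twist":-7},{"fingers":0.3,"x":-1.8,"y":2.43,"z":2.18,"twist":-8.4},{"fingers":0.3,"x":-1.8,"y":2.43,"z":2.18,"twist":-9.8},{"fingers":0.3,"x":-1.2,"y":2.43,"z":2.18,"twist":-11.2},{"fingers":0.3,"x":-0.4,"y":2.43,"z":2.18,"twist":-12.6},{"fingers":0.3,"x":0.4,"y":2.43,"z":2.18,"twist":-13.8},{"fingers":0.3,"x":1.2,"y":2.43,"z":2.18,"twist":-14.48},{"fingers":0.3,"x":2.0,"y":2.43,"z":2.18,"twist":-14.48},{"fingers":0.3,"x":2.0,"y":2.43,"z":2.18,"twist":-14.48},{"fingers":0.3,"x":2.0,"y":2.43,"z":2.18,"twist":-14.48},{"fingers":0.3,"x":2.0,"y":2.43,"z":2.18,"twist":-14.48}]' 60
python3 - <<'E'
from h import *
plan([.632,.3034,.006],69.7)
E
```

```text
time: 11.45
position: [0.6329, 0.3047, 0.0498]
tool_rot: [-0.945, 1.354, 0.944]
ft_force: [-0.3, -0.1, -1.2]
grip_width: 0.452
pos [0.6329 0.3047 0.0498] jaw 69.73 xyz units [ 1.096  0.011 -0.04 ] twist 0.01 F [-0.3 -0.1 -1.2] g 0.452 t 11.45
```

```bash
python3 -m creep '[{"fingers":0.3,"x":0.4,"y":0,"z":0,"twist":0},{"fingers":0.3,"x":0.8,"y":0,"z":0,"twist":0},{"fingers":0.3,"x":1.0,"y":0,"z":0,"twist":0},{"fingers":0.3,"x":1.1,"y":0,"z":0,"twist":0},{"fingers":0.3,"x":1.13,"y":0,"z":0,"twist":0},{"fingers":0.3,"x":1.13,"y":0,"z":0,"twist":0},{"fingers":0.3,"x":1.13,"y":0,"z":0,"twist":0}]' 
python3 -m creep '[{"fingers":0.5,"x":0,"y":0,"z":0,"twist":0},{"fingers":0.6,"x":0,"y":0,"z":0,"twist":0},{"fingers":0.8,"x":0,"y":0,"z":0,"twist":0},{"fingers":0.8,"x":0,"y":0,"z":0,"twist":0}]'
python3 -m creep '[{"fingers":0.8,"x":-0.5,"y":0,"z":0,"twist":0},{"fingers":0.8,"x":-1.5,"y":0,"z":0,"twist":0},{"fingers":0.8,"x":-2.5,"y":0,"z":0,"twist":0},{"fingers":0.7,"x":-3.5,"y":0,"z":0,"twist":0},{"fingers":0.6,"x":-4.5,"y":0,"z":0,"twist":0},{"fingers":0.6,"x":-5.5,"y":0,"z":0,"twist":0},{"fingers":0.6,"x":-6.5,"y":0,"z":0,"twist":0},{"fingers":0.6,"x":-6.7,"y":0,"z":0,"twist":0}]'
python3 - <<'E'
from h import *
plan(mag([.0025,-.015,.27]),-2.6)
E
```

```text
time: 12.03
position: [0.631, 0.3038, 0.0045]
tool_rot: [-0.947, 1.358, 0.944]
ft_force: [-5.4, -4.5, 12.6]
grip_width: 0.453
time: 12.37
position: [0.6316, 0.3046, 0.0022]
tool_rot: [-0.946, 1.356, 0.946]
ft_force: [0.5, -0.1, -0.7]
grip_width: 0.64
time: 13.03
position: [0.6334, 0.3067, 0.2788]
tool_rot: [-0.944, 1.345, 0.943]
ft_force: [0.8, 0.1, 0.8]
grip_width: 0.611
pos [0.6334 0.3067 0.2788] jaw 69.78 xyz units [ 0.163  0.282 -6.529] twist 14.48 F [0.8 0.1 0.8] g 0.611 t 13.03
```

```bash
python3 -m creep '[{"fingers":0.6,"x":0,"y":0.1,"z":-0.8,"twist":1.2},{"fingers":0.6,"x":0,"y":0.1,"z":-1.6,"twist":2.6},{"fingers":0.6,"x":0.1,"y":0.1,"z":-2.4,"twist":4},{"fingers":0.6,"x":0.1,"y":0.2,"z":-3.2,"twist":5.4},{"fingers":0.6,"x":0.1,"y":0.2,"z":-4,"twist":6.8},{"fingers":0.6,"x":0.16,"y":0.28,"z":-4.8,"twist":8.2},{"fingers":0.6,"x":0.16,"y":0.28,"z":-5.6,"twist":9.6},{"fingers":0.6,"x":0.16,"y":0.28,"z":-6.3,"twist":11},{"fingers":0.6,"x":0.16,"y":0.28,"z":-6.53,"twist":12.4},{"fingers":0.6,"x":0.16,"y":0.28,"z":-6.53,"twist":13.8},{"fingers":0.6,"x":0.16,"y":0.28,"z":-6.53,"twist":14.48},{"fingers":0.6,"x":0.16,"y":0.28,"z":-6.53,"twist":14.48},{"fingers":0.6,"x":0.16,"y":0.28,"z":-6.53,"twist":14.48},{"fingers":0.6,"x":0.16,"y":0.28,"z":-6.53,"twist":14.48}]'
python3 - <<'E'
from h import *
im=grab('wrist','w5.png'); w=(pts(im)-M0)@RM; hsv=cv2.cvtColor(im['pixels'],cv2.COLOR_RGB2HSV)
m=(cv2.inRange(hsv,(0,150,40),(8,255,255))>0)&(w[...,2]>.115)&(w[...,2]<.215)&(abs(w[...,1])<.08)&(abs(w[...,0])<.04)
q=w[m]; b=q[(q[:,2]>.158)&(q[:,2]<.172)]; t=q[q[:,2]>.187]
print('body',np.percentile(b,[1,99],axis=0).round(4).tolist(),'tab',np.percentile(t,[2,98],axis=0).round(4).tolist(),len(t))
plan(mag([.0025,-.015,.168]),-2.6)
E
```

```text
time: 14.2
position: [0.5309, 0.0637, 0.2641]
tool_rot: [0.034, 1.571, -0.034]
ft_force: [-0.2, 0.5, -0.1]
grip_width: 0.6
body [[-0.0139, -0.0532, 0.1616], [0.0111, 0.0263, 0.1687]] tab [[-0.0044, -0.0301, 0.1906], [0.0067, 0.0043, 0.1952]] 1172
pos [0.5309 0.0637 0.2641] jaw -2.49 xyz units [2.403 0.05  0.042] twist 0.02 F [-0.6 -0.3  0.2] g 0.602 t 14.25
```

View pics/w5.png

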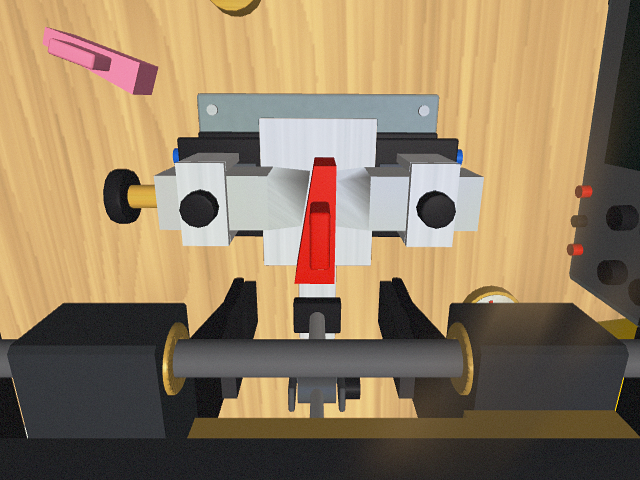

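```bash
python3 -m creep '[{"fingers":0.5,"x":0.6,"y":0.1,"z":0.02,"twist":0},{"fingers":0.5,"x":1.2,"y":0.1,"z":0.02,"twist":0},{"fingers":0.5,"x":1.8,"y":0.1,"z":0.02,"twist":0},{"fingers":0.5,"x":2.2,"y":0.1,"z":0.02,"twist":0},{"fingers":0.5,"x":2.36,"y":0.1,"z":0.02,"twist":0},{"fingers":0.5,"x":2.36,"y":0.1,"z":0.02,"twist":0},{"fingers":0.5,"x":2.36,"y":0.1,"z":0.02,"twist":0}]' 20
python3 -m creep '[{"fingers":0.3,"x":0,"y":0,"z":0,"twist":0},{"fingers":0.2,"x":0,"y":0,"z":0,"twist":0},{"fingers":0.05,"x":0,"y":0,"z":0,"twist":0},{"fingers":0.05,"x":0,"y":0,"z":0,"twist":0},{"fingers":0.05,"x":0,"y":0,"z":0,"twist":0},{"fingers":0.05,"x":0,"y":0,"z":0,"twist":0},{"fingers":0.05,"x":0,"y":0,"z":0,"twist":0}]' 20
```

```text
time: 14.83
position: [0.5322, 0.0676, 0.1704]
tool_rot: [0.035, 1.57, -0.035]
ft_force: [-0.1, -0.3, 0.4]
grip_width: 0.503
time: 15.42
position: [0.532, 0.0673, 0.1702]
tool_rot: [0.036, 1.57, -0.036]
ft_force: [-0.3, 0.0, 1.1]
grip_width: 0.138
```

```bash
python3 -m creep '[{"fingers":0.05,"x":-0.1,"y":0,"z":0,"twist":0},{"fingers":0.05,"x":-0.25,"y":0,"z":0,"twist":0},{"fingers":0.05,"x":-0.5,"y":0,"z":0,"twist":0},{"fingers":0.05,"x":-0.8,"y":0,"z":0,"twist":0},{"fingers":0.05,"x":-1.2,"y":0,"z":0,"twist":0},{"fingers":0.05,"x":-1.8,"y":0,"z":0,"twist":0},{"fingers":0.05,"x":-2.5,"y":0,"z":0,"twist":0},{"fingers":0.05,"x":-3.2,"y":0,"z":0,"twist":0},{"fingers":0.05,"x":-4,"y":0,"z":0,"twist":0},{"fingers":0.05,"x":-4.7,"y":0,"z":0,"twist":0},{"fingers":0.05,"x":-4.7,"y":0,"z":0,"twist":0},{"fingers":0.05,"x":-4.7,"y":0,"z":0,"twist":0}]' 35
python3 - <<'E'
from h import *
grab('wrist','w6.png'); grab('scene','s6.png')
for f in('top0','scene0'):
    im=np.load(f'pics/{f}.npz'); w=pts(im); hsv=cv2.cvtColor(im['pixels'],cv2.COLOR_RGB2HSV)
    m=(cv2.inRange(hsv,(100,140,40),(122,255,255))>0)&(abs(w[...,0]-.42)<.13)&(abs(w[...,1]+.33)<.12)&(w[...,2]>.022)
    p=w[m]; print(f,len(p),np.median(p[:,2]),cv2.minAreaRect(p[:,:2].astype(np.float32)*1000))
plan([.418,-.332,.36],-2.6)
E
```

```text
time: 16.42
position: [0.5327, 0.0679, 0.3606]
tool_rot: [0.036, 1.566, -0.035]
ft_force: [-1.0, -0.3, -2.4]
grip_width: 0.135
top0 451 0.02860564980191138 ((418.9422302246094, -328.90716552734375), (148.75953674316406, 119.68852233886719), 10.00643539428711)
scene0 536 0.028427285593023377 ((422.08026123046875, -327.2406005859375), (150.8592071533203, 119.34871673583984), 10.011434555053711)
pos [0.5315 0.0672 0.3575] jaw -2.6 xyz units [ -0.056 -10.099  -2.381] twist -0.0 F [-0.4  0.4 -2.5] g 0.131 t 16.52
```

View pics/s6.png

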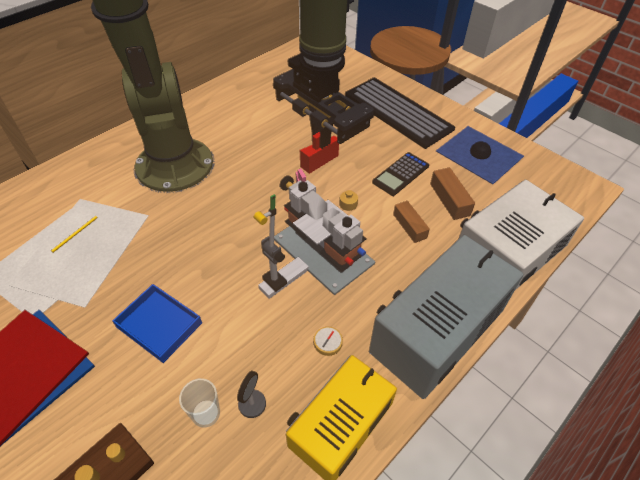

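View pics/w6.png

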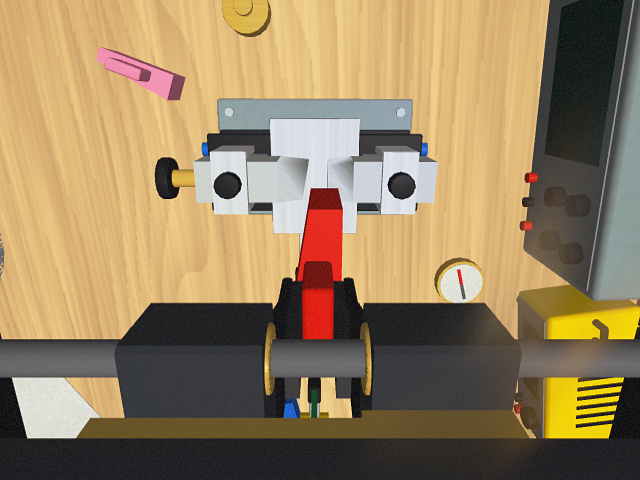

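```bash
python3 -m creep '[{"fingers":0.05,"x":-0.2,"y":0,"z":-0.5,"twist":0},{"fingers":0.05,"x":-0.2,"y":0,"z":-1.2,"twist":0},{"fingers":0.05,"x":-0.2,"y":-0.5,"z":-1.9,"twist":0},{"fingers":0.05,"x":-0.2,"y":-1.2,"z":-2.33,"twist":0},{"fingers":0.05,"x":-0.2,"y":-2,"z":-2.33,"twist":0},{"fingers":0.05,"x":-0.2,"y":-2.8,"z":-2.33,"twist":0},{"fingers":0.05,"x":-0.2,"y":-3.6,"z":-2.33,"twist":-0.3},{"fingers":0.05,"x":-0.2,"y":-4.4,"z":-2.33,"twist":-0.6},{"fingers":0.05,"x":-0.2,"y":-5.2,"z":-2.33,"twist":-0.9},{"fingers":0.05,"x":-0.2,"y":-6,"z":-2.33,"twist":-1.2},{"fingers":0.05,"x":-0.1,"y":-6.8,"z":-2.33,"twist":-1.5},{"fingers":0.05,"x":0.5,"y":-7.6,"z":-2.33,"twist":-1.8},{"fingers":0.05,"x":1.2,"y":-8.4,"z":-2.33,"twist":-2.1},{"fingers":0.05,"x":1.9,"y":-9.2,"z":-2.33,"twist":-2.4},{"fingers":0.05,"x":2.6,"y":-9.8,"z":-2.33,"twist":-2.52},{"fingers":0.05,"x":3.2,"y":-10,"z":-2.33,"twist":-2.52},{"fingers":0.05,"x":3.8,"y":-10,"z":-2.33,"twist":-2.52},{"fingers":0.05,"x":4.3,"y":-10,"z":-2.33,"twist":-2.52},{"fingers":0.05,"x":4.3,"y":-10,"z":-2.33,"twist":-2.52},{"fingers":0.05,"x":4.3,"y":-10,"z":-2.33,"twist":-2.52}]' 35
python3 - <<'E'
from h import *
grab('wrist','w7.png'); grab('scene','s7.png')
plan([.4205,-.328,.053],10)
E
```

```text
time: 18.18
position: [0.4193, -0.3271, 0.1841]
tool_rot: [-0.135, 1.57, 0.14]
ft_force: [0.5, -0.3, -0.5]
grip_width: 0.137
pos [ 0.4211 -0.3282  0.187 ] jaw 10.01 xyz units [ 3.349  0.01  -0.016] twist 0.0 F [ 0.7  0.3 -1.8] g 0.137 t 18.28
```

View pics/s7.png

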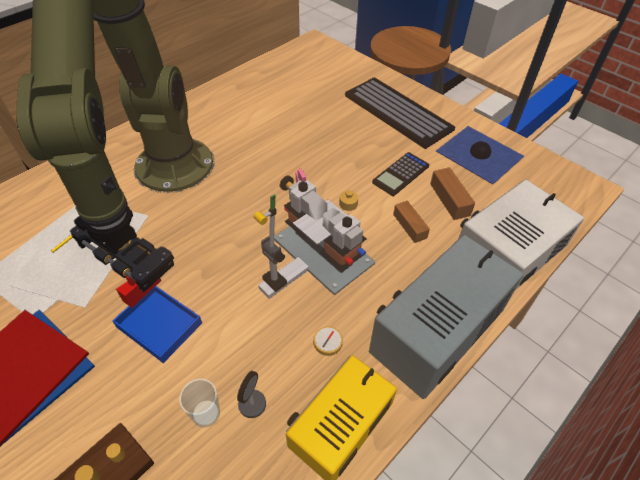

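View pics/w7.png

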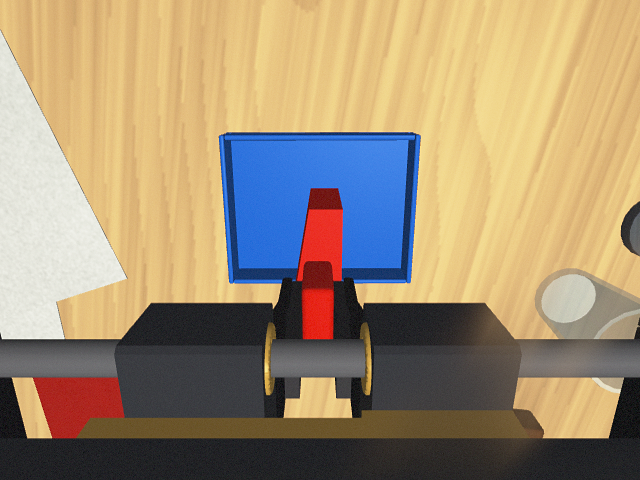

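```bash
python3 -m creep '[{"fingers":0.05,"x":0.5,"y":0,"z":0,"twist":0},{"fingers":0.05,"x":1.1,"y":0,"z":0,"twist":0},{"fingers":0.05,"x":1.7,"y":0,"z":0,"twist":0},{"fingers":0.05,"x":2.3,"y":0,"z":0,"twist":0},{"fingers":0.05,"x":2.7,"y":0,"z":0,"twist":0},{"fingers":0.05,"x":3.0,"y":0,"z":0,"twist":0},{"fingers":0.05,"x":3.15,"y":0,"z":0,"twist":0},{"fingers":0.05,"x":3.25,"y":0,"z":0,"twist":0},{"fingers":0.05,"x":3.3,"y":0,"z":0,"twist":0},{"fingers":0.05,"x":3.3,"y":0,"z":0,"twist":0},{"fingers":0.05,"x":3.3,"y":0,"z":0,"twist":0}]' 35
python3 -m creep '[{"fingers":0.05,"x":0.05,"y":0,"z":0,"twist":0},{"fingers":0.05,"x":0.05,"y":0,"z":0,"twist":0}]'
```

```text
time: 19.2
position: [0.4212, -0.3286, 0.0549]
tool_rot: [-0.138, 1.565, 0.136]
ft_force: [0.0, 0.2, -1.3]
grip_width: 0.128
time: 19.37
position: [0.4216, -0.3289, 0.0531]
tool_rot: [-0.139, 1.565, 0.135]
ft_force: [0.1, -1.4, 2.2]
grip_width: 0.132
```

Touching. Slightly more down, then release gently.

```bash
python3 -m creep '[{"fingers":0.05,"x":0.04,"y":0,"z":0,"twist":0},{"fingers":0.05,"x":0.04,"y":0,"z":0,"twist":0}]' 10
python3 -m creep '[{"fingers":0.2,"x":0,"y":0,"z":0,"twist":0},{"fingers":0.3,"x":0,"y":0,"z":0,"twist":0},{"fingers":0.4,"x":0,"y":0,"z":0,"twist":0},{"fingers":0.4,"x":0,"y":0,"z":0,"twist":0}]' 
python3 -m creep '[{"fingers":0.4,"x":-0.4,"y":0,"z":0,"twist":0},{"fingers":0.4,"x":-1.2,"y":0,"z":0,"twist":0},{"fingers":0.4,"x":-2,"y":0,"z":0,"twist":0},{"fingers":0.4,"x":-2.8,"y":0,"z":0,"twist":0},{"fingers":0.4,"x":-3.6,"y":0,"z":0,"twist":0},{"fingers":0.4,"x":-4.6,"y":0,"z":0,"twist":0},{"fingers":0.4,"x":-5.6,"y":0,"z":0,"twist":0},{"fingers":0.4,"x":-6.6,"y":0,"z":0,"twist":0},{"fingers":0.4,"x":-7.6,"y":0,"z":0,"twist":0},{"fingers":0.4,"x":-8.2,"y":0,"z":0,"twist":0}]' 30
python3 - <<'E'
from h import *
grab('wrist','w8.png')
im=grab('scene','s8.png'); w=(pts(im)-M0)@RM; hsv=cv2.cvtColor(im['pixels'],cv2.COLOR_RGB2HSV)
for n in('top','scene'):
    im=grab(n,n+'8.png'); w=(pts(im)-M0)@RM; hsv=cv2.cvtColor(im['pixels'],cv2.COLOR_RGB2HSV)
    for nm,lo,hi in(('yel',(20,120,60),(34,255,255)),('grn',(45,80,40),(80,255,255))):
        m=(cv2.inRange(hsv,lo,hi)>0)&(w[...,2]>.2)&(abs(w[...,0])<.05)&(abs(w[...,1]+.15)<.09)
        q=w[m]; print(n,nm,len(q),np.median(q,0).round(4),np.percentile(q,[3,97],axis=0).round(4).tolist())
plan(mag([0,-.175,.36]),-2.6)
E
```

```text
time: 19.53
position: [0.4218, -0.3291, 0.0526]
tool_rot: [-0.139, 1.564, 0.135]
ft_force: [-2.3, 1.2, 10.7]
grip_width: 0.138
time: 19.87
position: [0.4204, -0.3279, 0.0501]
tool_rot: [-0.137, 1.567, 0.137]
ft_force: [0.7, -0.6, 1.0]
grip_width: 0.338
time: 20.7
position: [0.4212, -0.3284, 0.383]
tool_rot: [-0.14, 1.563, 0.134]
ft_force: [-0.4, 0.2, 0.8]
grip_width: 0.399
top yel 122 [-0.0015 -0.1725  0.2635] [[-0.0119, -0.181, 0.2569], [0.0098, -0.1648, 0.2672]]
top grn 24 [-0.002  -0.1394  0.2959] [[-0.0029, -0.1434, 0.2699], [0.0011, -0.1342, 0.299]]
scene yel 112 [ 0.0061 -0.1723  0.2631] [[-0.0091, -0.179, 0.2499], [0.0123, -0.1634, 0.2668]]
scene grn 47 [ 0.002  -0.138   0.2774] [[0.0004, -0.1428, 0.2646], [0.004, -0.1332, 0.2949]]
pos [ 0.4207 -0.3281  0.3783] jaw 10.0 xyz units [0.455 5.316 3.53 ] twist 2.52 F [-0.8  0.4 -0.1] g 0.4 t 20.9
```

View pics/w8.png

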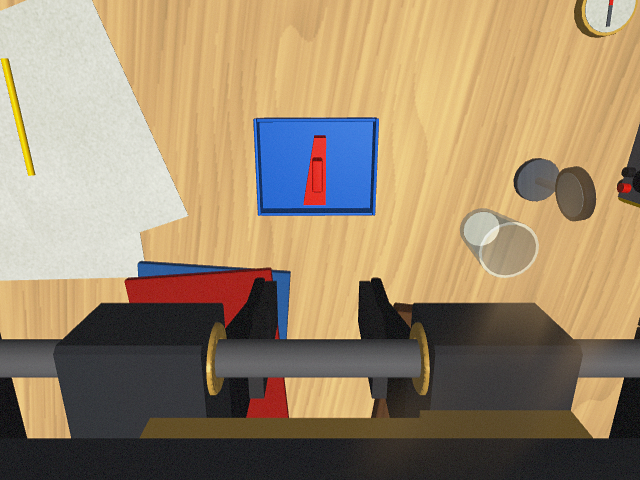

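```bash
python3 -m creep '[{"fingers":0.6,"x":0,"y":0.6,"z":0.4,"twist":0},{"fingers":0.6,"x":0.2,"y":1.3,"z":0.9,"twist":0.5},{"fingers":0.6,"x":0.3,"y":2,"z":1.4,"twist":1},{"fingers":0.6,"x":0.3,"y":2.7,"z":1.9,"twist":1.5},{"fingers":0.6,"x":0.3,"y":3.4,"z":2.4,"twist":2},{"fingers":0.6,"x":0.3,"y":4.1,"z":2.8,"twist":2.52},{"fingers":0.6,"x":0.3,"y":4.8,"z":3.2,"twist":2.52},{"fingers":0.6,"x":0.3,"y":5.38,"z":3.52,"twist":2.52},{"fingers":0.6,"x":0.3,"y":5.38,"z":3.52,"twist":2.52},{"fingers":0.6,"x":0.3,"y":5.38,"z":3.52,"twist":2.52},{"fingers":0.6,"x":0.3,"y":5.38,"z":3.52,"twist":2.52}]' 10
python3 - <<'E'
from h import *
im=grab('wrist','w9.png'); w=(pts(im)-M0)@RM; hsv=cv2.cvtColor(im['pixels'],cv2.COLOR_RGB2HSV)
m=(cv2.inRange(hsv,(20,120,60),(34,255,255))>0)&(w[...,2]>.2)&(w[...,2]<.28)
q=w[m&(abs(w[...,0])<.05)&(abs(w[...,1]+.15)<.09)]; print(len(q),np.percentile(q,[3,97],axis=0).round(4).tolist() if len(q) else 0)
plan(mag([0,-.172,.245]),-2.6)
E
```

```text
time: 21.82
position: [0.5212, -0.0926, 0.3646]
tool_rot: [0.036, 1.573, -0.037]
ft_force: [0.1, -1.1, 0.5]
grip_width: 0.596
863 [[-0.0111, -0.1789, 0.2568], [0.0097, -0.1626, 0.2652]]
pos [ 0.5211 -0.0933  0.3649] jaw -2.73 xyz units [2.997 0.057 0.052] twist -0.03 F [-0.1 -1.   0.2] g 0.6 t 21.87
```

View pics/w9.png

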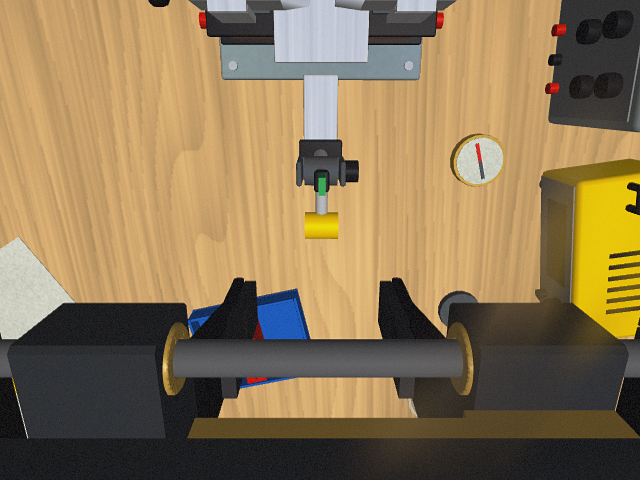

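```bash
python3 -m creep '[{"fingers":0.6,"x":0.6,"y":0.07,"z":0.04,"twist":0},{"fingers":0.6,"x":1.2,"y":0.07,"z":0.04,"twist":0},{"fingers":0.6,"x":1.8,"y":0.07,"z":0.04,"twist":0},{"fingers":0.6,"x":2.4,"y":0.07,"z":0.04,"twist":0},{"fingers":0.6,"x":2.8,"y":0.07,"z":0.04,"twist":0},{"fingers":0.6,"x":2.97,"y":0.07,"z":0.04,"twist":0},{"fingers":0.6,"x":2.97,"y":0.07,"z":0.04,"twist":0},{"fingers":0.6,"x":2.97,"y":0.07,"z":0.04,"twist":0}]' 10
python3 -m creep '[{"fingers":0.4,"x":0,"y":0,"z":0,"twist":0},{"fingers":0.15,"x":0,"y":0,"z":0,"twist":0},{"fingers":0.15,"x":0,"y":0,"z":0,"twist":0},{"fingers":0.15,"x":0,"y":0,"z":0,"twist":0},{"fingers":0.15,"x":0,"y":0,"z":0,"twist":0},{"fingers":0.15,"x":0,"y":0,"z":0,"twist":0}]' 12
python3 - <<'E'
from h import *
s=telemetry.get_state(); p=(s['position']-M0)@RM; print(p.round(4))
# arc in tool units relative to now: knob assumed at theta0
for th0 in (1.44,):
    a=np.radians(15)
    f=lambda t:np.array([115.9*np.cos(t+a),115.9*np.sin(t+a)])
    for t in np.linspace(th0,0,19):
        d=f(t)-f(th0); print(round(t,3),'y',round(d[0]/40,2),'x',round(-d[1]/40,2))
E
```

```text
time: 22.53
position: [0.5236, -0.0899, 0.2479]
tool_rot: [0.037, 1.57, -0.037]
ft_force: [0.3, -0.2, 0.1]
grip_width: 0.601
time: 23.03
position: [0.5234, -0.089, 0.2478]
tool_rot: [0.036, 1.571, -0.036]
ft_force: [-0.3, 0.1, 2.4]
grip_width: 0.249
[ 0.0003 -0.1698  0.2478]
1.44 y 0.0 x -0.0
1.36 y 0.23 x -0.02
1.28 y 0.46 x -0.02
1.2 y 0.69 x -0.01
1.12 y 0.92 x 0.03
1.04 y 1.15 x 0.08
0.96 y 1.37 x 0.15
0.88 y 1.58 x 0.24
0.8 y 1.79 x 0.34
0.72 y 1.99 x 0.46
0.64 y 2.18 x 0.6
0.56 y 2.35 x 0.75
0.48 y 2.51 x 0.92
0.4 y 2.66 x 1.09
0.32 y 2.8 x 1.28
0.24 y 2.92 x 1.48
0.16 y 3.02 x 1.69
0.08 y 3.11 x 1.9
0.0 y 3.18 x 2.12
```

```bash
python3 -m creep '[{"fingers":0.15,"x":-0.01,"y":0.12,"z":0,"twist":0},{"fingers":0.15,"x":-0.02,"y":0.23,"z":0,"twist":0},{"fingers":0.15,"x":-0.02,"y":0.35,"z":0,"twist":0},{"fingers":0.15,"x":-0.02,"y":0.46,"z":0,"twist":0},{"fingers":0.15,"x":-0.02,"y":0.58,"z":0,"twist":0},{"fingers":0.15,"x":-0.01,"y":0.69,"z":0,"twist":0},{"fingers":0.15,"x":0.03,"y":0.92,"z":0,"twist":0},{"fingers":0.15,"x":0.08,"y":1.15,"z":0,"twist":0},{"fingers":0.15,"x":0.15,"y":1.37,"z":0,"twist":0},{"fingers":0.15,"x":0.24,"y":1.58,"z":0,"twist":0},{"fingers":0.15,"x":0.34,"y":1.79,"z":0,"twist":0},{"fingers":0.15,"x":0.46,"y":1.99,"z":0,"twist":0},{"fingers":0.15,"x":0.46,"y":1.99,"z":0,"twist":0}]' 12
python3 - <<'E'
from h import *
plan(mag([0,-.043,.160]),-2.6)
im=grab('scene','s10.png'); c=cv2.imread('pics/s10.png'); cv2.imwrite('pics/s10c.png',cv2.resize(c[120:280,200:400],None,fx=4,fy=3.75))
E
```

```text
time: 24.12
position: [0.5273, -0.0061, 0.228]
tool_rot: [0.035, 1.571, -0.031]
ft_force: [0.2, 2.8, 2.9]
grip_width: 0.252
pos [ 0.5273 -0.0061  0.228 ] jaw -2.4 xyz units [ 1.702  1.093 -0.007] twist 0.04 F [0.2 2.8 2.9] g 0.252 t 24.12
```

View pics/s10c.png

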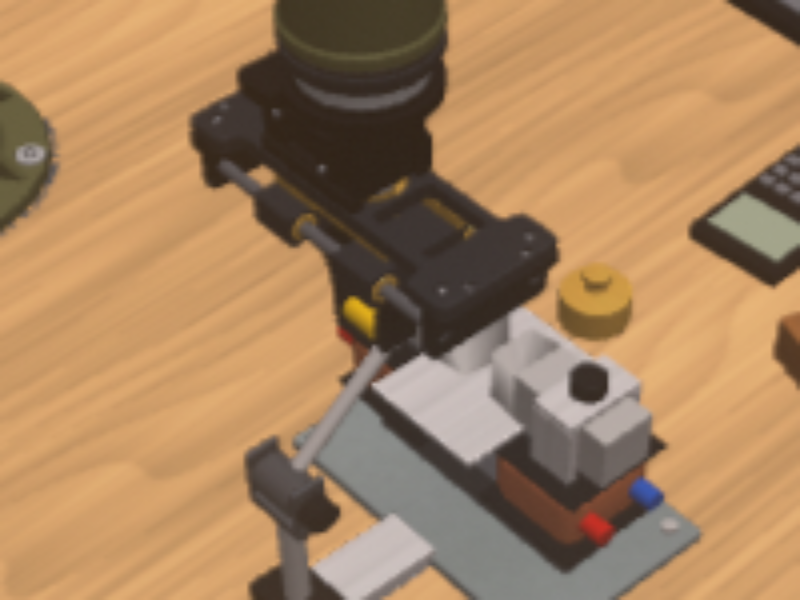

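```bash
python3 -m creep '[{"fingers":0.15,"x":0.14,"y":0.19,"z":0,"twist":0},{"fingers":0.15,"x":0.29,"y":0.36,"z":0,"twist":0},{"fingers":0.15,"x":0.46,"y":0.52,"z":0,"twist":0},{"fingers":0.15,"x":0.63,"y":0.67,"z":0,"twist":0},{"fingers":0.15,"x":0.82,"y":0.81,"z":0,"twist":0},{"fingers":0.15,"x":1.02,"y":0.93,"z":0,"twist":0},{"fingers":0.15,"x":1.23,"y":1.03,"z":0,"twist":0},{"fingers":0.15,"x":1.44,"y":1.12,"z":0,"twist":0},{"fingers":0.15,"x":1.55,"y":1.16,"z":0,"twist":0},{"fingers":0.15,"x":1.66,"y":1.19,"z":0,"twist":0},{"fingers":0.15,"x":1.66,"y":1.19,"z":0,"twist":0},{"fingers":0.15,"x":1.66,"y":1.19,"z":0,"twist":0}]' 12
cat > probe.py <<'E'
from h import *
import sys
plan(mag([0,-.043,.163]),-2.6)
for n in('scene','top','wrist'):
    im=grab(n,f'{n}{sys.argv[1]}.png'); w=(pts(im)-M0)@RM; hsv=cv2.cvtColor(im['pixels'],cv2.COLOR_RGB2HSV)
    reg=(abs(w[...,0])<.03)&(w[...,1]>-.19)&(w[...,1]<.02)&(w[...,2]>.125)&(w[...,2]<.2)
    for nm,lo,hi in(('yel',(20,120,60),(34,255,255)),('grn',(45,80,30),(85,255,255))):
        q=w[(cv2.inRange(hsv,lo,hi)>0)&reg]
        if len(q)>5: print(n,nm,len(q),np.percentile(q,[3,50,97],axis=0).round(4).tolist())
    q=w[reg&(abs(w[...,0])<.007)&(w[...,1]>-.13)&(w[...,1]<-.065)&(w[...,2]>.13)]
    if len(q)>10:
        # top envelope of rod per y bin
        B=[(np.mean(q[k,1]),np.percentile(q[k,2],90)) for y in np.arange(-.13,-.065,.005) for k in[(q[:,1]>=y)&(q[:,1]<y+.005)] if k.sum()>3]
        B=np.array(B); print(n,'rod top slope',np.polyfit(B[:,0],B[:,1],1).round(3),len(B))
        print(B.round(4).tolist())
E
python3 probe.py 11; python3 -c "
import cv2;c=cv2.imread('pics/scene11.png');cv2.imwrite('pics/s11c.png',cv2.resize(c[120:280,200:400],None,fx=4,fy=3.75))"
```

```text
time: 25.17
position: [0.5295, 0.0395, 0.1618]
tool_rot: [0.037, 1.571, -0.033]
ft_force: [-0.0, 5.9, 1.0]
grip_width: 0.251
pos [0.5295 0.0395 0.1618] jaw -2.56 xyz units [-0.029 -0.045 -0.014] twist 0.01 F [-0.   5.9  1. ] g 0.251 t 25.17
scene yel 37 [[-0.0096, -0.0505, 0.1759], [0.0004, -0.0493, 0.1809], [0.0125, -0.0464, 0.1848]]
scene rod top slope [0.057 0.155] 13
[[-0.1271, 0.1468], [-0.1226, 0.1491], [-0.1167, 0.1482], [-0.1121, 0.1483], [-0.1077, 0.148], [-0.1021, 0.1491], [-0.0976, 0.1498], [-0.0921, 0.15], [-0.0874, 0.1507], [-0.0827, 0.1485], [-0.0777, 0.1504], [-0.0721, 0.1502], [-0.0678, 0.152]]
wrist yel 2273 [[-0.0106, -0.0443, 0.174], [-0.0004, -0.0373, 0.1823], [0.0101, -0.0335, 0.1846]]
wrist grn 761 [[-0.0023, -0.0333, 0.146], [-0.0001, -0.0135, 0.151], [0.0016, 0.0014, 0.1525]]
wrist rod top slope [0.106 0.159] 7
[[-0.1153, 0.1448], [-0.112, 0.1478], [-0.1076, 0.1479], [-0.1027, 0.1481], [-0.0975, 0.1484], [-0.0925, 0.1487], [-0.0891, 0.1488]]
```

View pics/s11c.png

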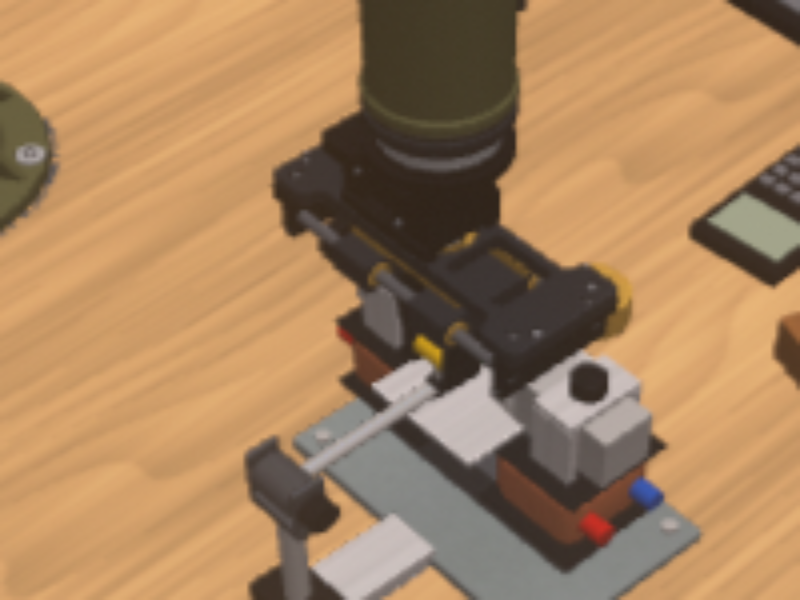

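```bash
python3 -m creep '[{"fingers":0.15,"x":0.05,"y":0.04,"z":0,"twist":0},{"fingers":0.15,"x":0.12,"y":0.06,"z":0,"twist":0},{"fingers":0.15,"x":0.12,"y":0.06,"z":0,"twist":0},{"fingers":0.15,"x":0.12,"y":0.06,"z":0,"twist":0}]' 12
python3 probe.py 12
```

```text
time: 25.65
position: [0.5296, 0.0407, 0.1573]
tool_rot: [0.036, 1.571, -0.035]
ft_force: [0.2, 4.6, 0.3]
grip_width: 0.248
pos [0.5296 0.0407 0.1573] jaw -2.6 xyz units [-0.142 -0.073 -0.014] twist 0.0 F [0.2 4.6 0.3] g 0.248 t 25.65
scene yel 35 [[-0.0088, -0.05, 0.1699], [0.0002, -0.0476, 0.1764], [0.0117, -0.0448, 0.1801]]
scene rod top slope [-0.012  0.147] 13
[[-0.128, 0.1482], [-0.1229, 0.1487], [-0.1173, 0.1475], [-0.1124, 0.1479], [-0.1082, 0.148], [-0.1031, 0.1464], [-0.0981, 0.1498], [-0.0927, 0.1487], [-0.088, 0.1478], [-0.0825, 0.1477], [-0.0774, 0.1471], [-0.0723, 0.1482], [-0.0677, 0.1469]]
wrist yel 2271 [[-0.0106, -0.0431, 0.1698], [-0.0001, -0.0361, 0.178], [0.0101, -0.0323, 0.1803]]
wrist grn 738 [[-0.0022, -0.0331, 0.1409], [-0.0005, -0.0133, 0.1457], [0.0016, 0.0016, 0.1468]]
wrist rod top slope [0.035 0.15 ] 6
[[-0.111, 0.1449], [-0.1075, 0.1462], [-0.1026, 0.1462], [-0.0975, 0.1463], [-0.0925, 0.1462], [-0.0881, 0.1462]]
```

View pics/wrist12.png

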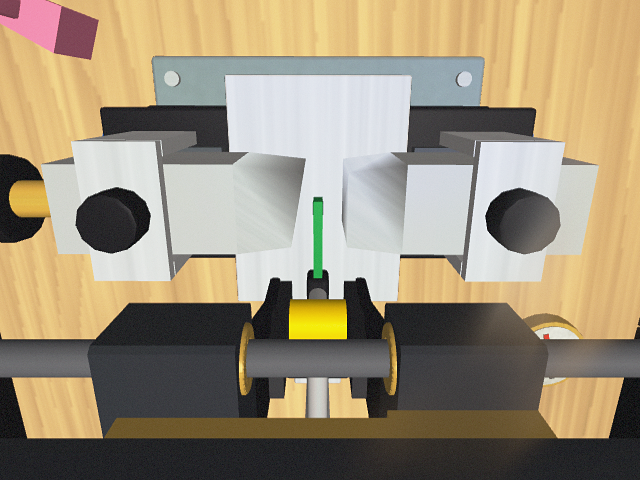

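```bash
python3 -m creep '[{"fingers":0.3,"x":0,"y":0.04,"z":0,"twist":0},{"fingers":0.5,"x":0,"y":0.04,"z":0,"twist":0},{"fingers":0.6,"x":0,"y":0.04,"z":0,"twist":0},{"fingers":0.6,"x":0,"y":0.04,"z":0,"twist":0},{"fingers":0.6,"x":0,"y":0.04,"z":0,"twist":0}]' 
python3 -m creep '[{"fingers":0.6,"x":-0.3,"y":0,"z":0,"twist":0},{"fingers":0.6,"x":-0.9,"y":0,"z":0,"twist":0},{"fingers":0.6,"x":-1.6,"y":0,"z":0,"twist":0},{"fingers":0.6,"x":-2.4,"y":0,"z":0,"twist":0},{"fingers":0.6,"x":-3.2,"y":0,"z":0,"twist":0},{"fingers":0.6,"x":-4,"y":0,"z":0,"twist":0},{"fingers":0.6,"x":-4,"y":0,"z":0,"twist":0},{"fingers":0.6,"x":-4,"y":0,"z":0,"twist":0}]' 
python3 probe.py 13
python3 - <<'E'
from h import *
for n in('top','scene'):
    im=grab(n); w=pts(im); hsv=cv2.cvtColor(im['pixels'],cv2.COLOR_RGB2HSV)
    m=(w[...,2]>.03)&(w[...,2]<.046)&(abs(w[...,0]-.632)<.08)&(abs(w[...,1]-.304)<.08); p=w[m]
    if len(p)>50: print(n,'block',np.median(p[:,2]),cv2.minAreaRect(p[:,:2].astype(np.float32)*1000))
    m=(cv2.inRange(hsv,(0,150,60),(8,255,255))>0)&(abs(w[...,0]-.42)<.1)&(abs(w[...,1]+.33)<.09); p=w[m]; print(n,'wedge',p.min(0).round(3),p.max(0).round(3))
E
```

```text
time: 26.22
position: [0.5296, 0.0413, 0.1579]
tool_rot: [0.036, 1.571, -0.037]
ft_force: [-0.3, 0.4, -0.7]
grip_width: 0.516
time: 26.88
position: [0.5307, 0.0423, 0.321]
tool_rot: [0.035, 1.565, -0.036]
ft_force: [-0.7, 0.9, -1.4]
grip_width: 0.603
pos [0.5307 0.0423 0.321 ] jaw -2.6 xyz units [ 3.95  -0.116 -0.062] twist -0.0 F [-0.7  0.9 -1.4] g 0.603 t 26.88
scene yel 94 [[-0.0095, -0.0491, 0.1645], [0.0045, -0.043, 0.1778], [0.0128, -0.0331, 0.1827]]
scene grn 32 [[-0.0006, -0.0281, 0.1384], [0.0022, -0.0155, 0.1456], [0.0037, -0.0001, 0.1496]]
scene rod top slope [0.007 0.148] 13
[[-0.1271, 0.1473], [-0.1221, 0.1472], [-0.1173, 0.1472], [-0.1126, 0.1476], [-0.1074, 0.1476], [-0.1027, 0.1482], [-0.0977, 0.1474], [-0.0925, 0.147], [-0.0872, 0.147], [-0.0821, 0.1474], [-0.0768, 0.1468], [-0.0724, 0.148], [-0.0678, 0.1485]]
wrist yel 665 [[-0.0107, -0.0487, 0.1725], [-0.0004, -0.0392, 0.1786], [0.01, -0.0327, 0.1807]]
wrist grn 226 [[-0.002, -0.0332, 0.1441], [-0.0004, -0.0161, 0.1458], [0.0013, 0.0013, 0.1472]]
wrist rod top slope [-0.002  0.146] 13
[[-0.1276, 0.1463], [-0.1225, 0.1465], [-0.1175, 0.1465], [-0.1125, 0.1466], [-0.1075, 0.1466], [-0.1024, 0.1462], [-0.0975, 0.1462], [-0.0926, 0.1465], [-0.0876, 0.1463], [-0.0825, 0.1467], [-0.0775, 0.1465], [-0.0725, 0.1465], [-0.0676, 0.146]]
top block 0.03925221378006427 ((631.6917724609375, 300.88134765625), (41.06801223754883, 110.045166015625), 69.76874542236328)
top wedge [ 0.411 -0.37   0.006] [ 0.436 -0.29   0.083]
scene block 0.039572003251974186 ((633.1348876953125, 304.0318298339844), (42.063446044921875, 112.51226806640625), 69.48868560791016)
scene wedge [ 0.413 -0.369  0.004] [ 0.441 -0.288  0.082]
```

View pics/scene13.png

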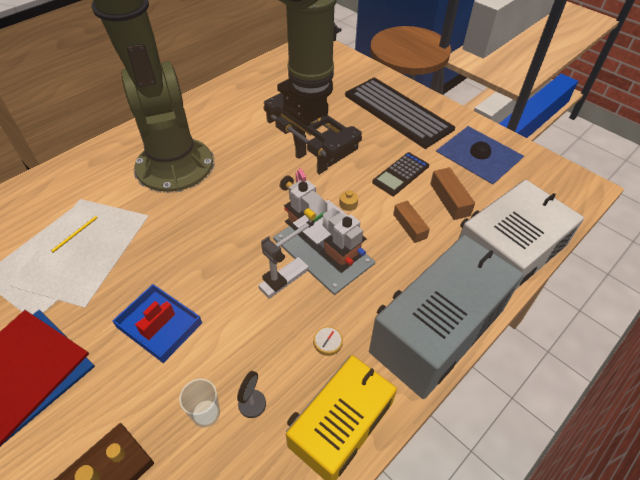

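View pics/top13.png

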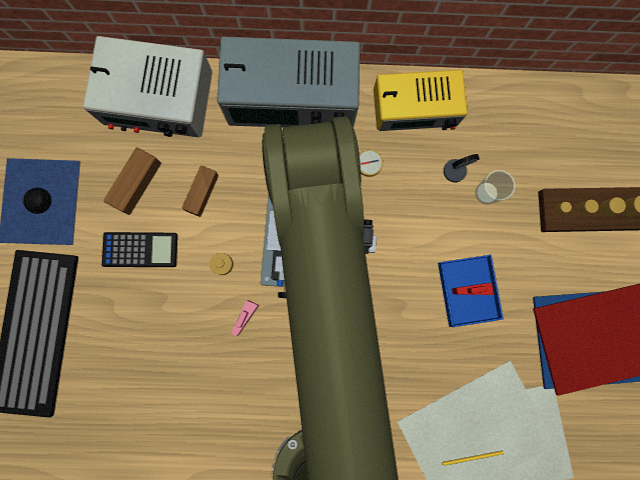

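The pictures show the wedge upright in the tray (top 470,290), the block on the bench (200,190), and the bystanders still in place. The probe arm is level (rod slope about 0) with the green tip in the gap, and the gripper is clear of everything. I'm handing the job in.

```bash
python3 -c "
from bench import workorder; print(workorder.close_job())"
```

```text
the job is handed in; nothing more can be done
None
```

I handed the job in at about 27 s of robot time, against the 72 s limit. The job gives no verdict, so this rests on my own checks.

**What I did**
- **Knocking loose:** I gripped the 110 x 40 mm block and pushed the wedge's thin end. It stuck at about 10–12 N and let go after roughly 10 mm, when the force fell to about 1–2 N. I pushed on a few millimetres more and stopped about 11 mm short of the poles, going by the camera measurements.
- **Block and wedge:** I set the block back down where it had been. Then I lifted the wedge by its tab and put it in the blue tray, lowering it until it touched the floor before letting go.
- **Probe arm:** I pinched the yellow knob and swung the arm down to level.

**Last checks**
- **Wedge:** it is upright in the tray, standing on the floor and about central.
- **Block:** it lies flat on the bench, with its top at 39 mm.
- **Probe arm:** the rod's slope is between -0.002 and +0.007 rad in the two views that show it, and the tip is in the gap. It first stopped about 0.03–0.06 rad high, so I pressed it down a further 4–5 mm before releasing.
- **Bystanders:** by eye in the last pictures they are all where they were; I did not measure them again.
- **Gripper:** it is raised clear and touching nothing.

The cameras disagreed by 3–4 mm in places, mainly on the tab and the block, which did not affect any step. No check failed.

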